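Restock the telescoping counter display from the drawer

TASK

Restock the counter display: take the old demo power bank off its tray and lay it flat on top of the drawer unit, and lengthen the display before any carton goes on: squeeze in the button on its collar, slide the stop along the tube to the last hole, the one farthest from the fixed stop, and let the button pop out into it. Then, with the tray cleared, put every battery carton from the open drawer flat on the display tray, side by side between the two stops (any face up will do), and when the drawer is empty push it fully home until it clicks in. Leave the other things on the counter where they are.

Things in the scene. Friction and masses are not known exactly. Their poses are not given: they have to be found in the camera images.
- rack: Display rack fixed to the counter; origin on the counter under the middle of its length, y along the rack, z up. Base plate 10 mm thick, x -80 to +96, y -160 to +160 mm. A 20 mm square tube runs along y at x +58 mm, axis 36 mm above the counter, with end blocks (to 56 mm high) at y -152 and +152 mm. Holes through the tube at y 4, 49 and 94 mm. Fixed stop plate at y -130 mm, 60 mm high.
- tray (a point): Point on the tray floor (10 mm above the counter), 28 mm to -x of the rack's origin, axes as the rack's. Cartons stand on this floor between two 6 mm high lips along y (inner faces at x -44 and +44 mm from this point) and between the fixed stop (inner face y -130 mm) and the sliding stop's plate (inner face at y +65 mm once in the last hole).
- stop (a joint): Position of the sliding stop along the rack's +y, m: about 0 in the first hole (start), 0.045 in the middle hole, 0.090 in the last hole, farthest from the fixed stop; 2 mm of play either way in a hole, hard end at 0.093. Locked while the button is out in a hole; with the button pressed it slides with 1.5 N of friction and stays where it is left.
- collar (a point): Centre of the sliding stop's black collar, 36 mm above the counter; axes as the rack's. Collar 50 (x) by 50 (y) mm, 14 to 60 mm above the counter; steel button on its +x side. Squeeze across x, button and opposite side together: 62 mm wide with the button out, 52 mm pressed in (its middle is then 1 mm to +x). A 4 mm plate, 63 mm high, reaches from the collar's -y end over the tray to -x.
- button (a joint): How far the button is pressed in, m: 0 out in a hole, 0.010 fully in. Its spring takes 4 N to start and 9 N fully in. From 0.006 on, its pin is clear of the hole; let go between holes it stays near 0.0055, riding on the tube, until the collar comes within 2 mm of a hole, where it pops out by itself.
- button_face (a point): Centre of the button's outer face (26 mm along y by 24 mm high), 36 mm above the counter; the button moves toward the rack's -x when pressed.
- cashbox: Low grey cash-drawer unit fixed to the counter, 240 mm (x) by 280 mm (y), 60 mm high; origin under its centre; its open front faces its own -x (toward the robot). A black card terminal, 22 mm high, (110 x 80 mm) is fixed on top at x +50, y +60 mm; the rest of the top is free and flat.
- drawer (a joint): How far the drawer is open, m: 0 fully home, 0.17 fully open. It slides with about 1.5 N of friction; a sprung roller resists (about 6 N) over the last 12 to 6 mm and then pulls it home and holds it.
- drawer_lip (a point): Middle of the front face of the drawer's aluminium finger lip (120 mm wide, 12 mm high), 30 mm above the counter, moving with the drawer; axes as the cash-drawer unit's. The drawer's front panel, up to 38 mm above the counter, is 14 mm behind this face and 12 mm thick. Pushing this face along the unit's +x shuts the drawer.
- drawer_floor (a point): Point on the drawer's inner floor (16 mm above the counter), at the inside of the front panel, mid-width; axes as the unit's; moves with the drawer. Side walls rise 20 mm above this floor, the front panel 22 mm; 226 mm wide inside. With a carton in it the drawer cannot shut: the cartons are taller than the unit's mouth (40 mm above the counter).
- powerbank_mid (a point): Centre of an old demo power bank, a black slab 56 mm (its x) by 90 mm (its y) by 22 mm thick (its z), 11 mm above its underside, about 200 g. It starts lying on the tray between the two stops, long side along the rack.
- carton1_mid (a point): Centre of a pale paper battery carton with a grey band, 60 mm (its x) by 40 mm (its y) by 50 mm tall (its z, up at the start), 25 mm above its underside, about 150 g. All cartons are alike; absent ones read None. They start in the open drawer side by side.
- carton2_mid (a point): Centre of a pale paper battery carton with a grey band, 60 mm (its x) by 40 mm (its y) by 50 mm tall (its z, up at the start), 25 mm above its underside, about 150 g. All cartons are alike; absent ones read None. They start in the open drawer side by side.
- carton3_mid (a point): Centre of a pale paper battery carton with a grey band, 60 mm (its x) by 40 mm (its y) by 50 mm tall (its z, up at the start), 25 mm above its underside, about 150 g. All cartons are alike; absent ones read None. They start in the open drawer side by side.
- carton4_mid (a point): Centre of a pale paper battery carton with a grey band, 60 mm (its x) by 40 mm (its y) by 50 mm tall (its z, up at the start), 25 mm above its underside, about 150 g. All cartons are alike; absent ones read None. They start in the open drawer side by side.
- calculator: Bystander, leave where it is: a grey pocket calculator, 85 x 150 x 18 mm, lying flat; origin under its centre.
- battery_tub: Bystander, leave where it is: a pale translucent round tub, 70 mm across, 85 mm high; origin under its centre.
- handset_box: Bystander, leave where it is: a brown cardboard box, 70 x 140 x 50 mm; origin under its centre.
- mug: Bystander, leave where it is: a white mug, 80 mm across, 95 mm high; origin under its centre.
- tape_roll: Bystander, leave where it is: a roll of tape lying flat, 90 mm across, 25 mm high; origin under its centre.
- driver: Bystander, leave where it is: a black-handled screwdriver lying on the counter; origin under its length.
- cleaner: Bystander, leave where it is: a white spray bottle, 60 mm across, 160 mm high; origin under its centre.
There are look-alikes about, which are no part of the job. What is shaped like the part that bears carton2_mid but black is not meant.

How it is judged:
On the way, in this order (a step that is already met when the one before it is completed fails the run):
1. the stop is in the last hole with the button popped out and let go (value of joint stop above 0.0865 m and value of joint button below 0.002 m and contact force between stop and the fingers below 0.3 N), for 0.2 s.
2. the power bank lies on the drawer unit and all cartons lie flat and released on the display tray between the stops (y of carton1_mid in the frame of tray between -0.128 and 0.062 m and x of carton1_mid in the frame of tray between -0.024 and 0.024 m and z of carton1_mid in the frame of tray between 0.016 and 0.034 m and (angle between the x axis of carton1_mid and the z axis of tray, either way round below 0.1 rad or angle between the y axis of carton1_mid and the z axis of tray, either way round below 0.1 rad or angle between the z axis of carton1_mid and the z axis of tray, either way round below 0.1 rad) and contact force between each of carton1, carton2, carton3, carton4, powerbank and the fingers below 0.2 N and y of carton2_mid in the frame of tray between -0.128 and 0.062 m and x of carton2_mid in the frame of tray between -0.024 and 0.024 m and z of carton2_mid in the frame of tray between 0.016 and 0.034 m and (angle between the x axis of carton2_mid and the z axis of tray, either way round below 0.1 rad or angle between the y axis of carton2_mid and the z axis of tray, either way round below 0.1 rad or angle between the z axis of carton2_mid and the z axis of tray, either way round below 0.1 rad) and y of carton3_mid in the frame of tray between -0.128 and 0.062 m and x of carton3_mid in the frame of tray between -0.024 and 0.024 m and z of carton3_mid in the frame of tray between 0.016 and 0.034 m and (angle between the x axis of carton3_mid and the z axis of tray, either way round below 0.1 rad or angle between the y axis of carton3_mid and the z axis of tray, either way round below 0.1 rad or angle between the z axis of carton3_mid and the z axis of tray, either way round below 0.1 rad) and y of carton4_mid in the frame of tray between -0.128 and 0.062 m and x of carton4_mid in the frame of tray between -0.024 and 0.024 m and z of carton4_mid in the frame of tray between 0.016 and 0.034 m and (angle between the x axis of carton4_mid and the z axis of tray, either way round below 0.1 rad or angle between the y axis of carton4_mid and the z axis of tray, either way round below 0.1 rad or angle between the z axis of carton4_mid and the z axis of tray, either way round below 0.1 rad) and x of powerbank_mid in the frame of cashbox between -0.105 and 0.105 m and y of powerbank_mid in the frame of cashbox between -0.125 and 0.125 m and z of powerbank_mid in the frame of cashbox between 0.066 and 0.076 m and angle between the z axis of powerbank_mid and the z axis of tray, either way round below 0.1 rad), for 0.2 s.
3. the drawer is home (value of joint drawer below 0.003 m), for 0.2 s.
At the end, for the whole second after the job is handed in: The power bank lies flat on the drawer unit; the stop is within 3.5 mm of the last hole, button out (under 2 mm pressed); every carton rests flat (0.1 rad, any face down) on the tray floor between the stops; all released and at rest; the drawer is within 3 mm of home (all of step 2 and value of joint stop above 0.0865 m and value of joint button below 0.002 m and value of joint drawer below 0.003 m and linear speed of each of carton1, carton2, carton3, carton4, powerbank below 0.02 m/s); the robot touches nothing.
It fails at once if a bystander is moved more than 4 cm (distance of any of calculator, battery_tub, handset_box, mug, tape_roll, driver, cleaner from where it was at the start of the episode above 0.04 m).
Of carton1, carton2, carton3, carton4 only 3 to 4 are there at a start; the rules pass over those that are not, and their reading is None.
At some moment in a run one of carton1, carton2, carton3, carton4 may be knocked a few centimetres aside while the robot is not near it.
Once in a run the grip may slacken for a moment while it holds something.
It also fails if it takes over 210 s, if anything falls off the work surface, if the arm or the gripper's body presses on something with over 40 N, if the wrist force passes 120 N, or if a joint passes its speed limit or range.

ROBOT

A 7-joint arm with a two-finger parallel gripper is mounted at the origin on the work surface. World frame = base frame: x ahead of the robot, y to its left, z up, the work surface at z = 0. Lengths are in m, angles in rad, forces in N, time in s.
With the tool pointing down it reaches from about 0.425 to 0.925 m from the base axis. Payload 6.8 kg.
Tool frame: the origin (TCP) lies between the finger pads; the fingertips stand 14 mm ahead of it and the grasp point (between the pads) lies 5 mm behind it; z points along the fingers, y is the direction in which the jaws open and shut (so a half turn about z gives the same grasp; the last joint's range is limited). The gripper opens to 85 mm and grips with 20 to 120 N. Pads are 22 mm wide; open, the fingers measure 114 mm over their backs; the gripper's body (76 mm by 85 mm) begins 54 mm behind the grasp point. The pads swing forward as they close: fully open they stand 13 mm farther back than shut.
Start: joints at [1.223, 0.477, 0.022, 1.555, -0.011, 1.109, -0.083], TCP at [0.16, -0.656, 0.208] pointing down, gripper open.
Joint ranges: [-2.96, 2.96], [-0.34, 2.1], [-1.41, 1.46], [0.24, 2.44], [-1.37, 4.51], [0.17, 1.92], [-2.96, 2.96]. Speed limits (rad/s): [2.39, 2.39, 3.14, 3.14, 3.14, 3.14, 3.14].

INTERFACE

Orientations are given as a unit quaternion [w, x, y, z].
In Python, from station import bot gives the robot as it stands.
- The arm moves only by the shell command python3 -m crank 'ROWS' [FORCE]. ROWS is JSON, a list of rows, each a list of 3 entries, a list of its own where there are three numbers: the shift along the tool's x, y, z in m, then the turn, a rotation vector about the tool's x, y, z in degrees, then the finger opening in m, from 0 to 0.0854. A call has 1 to 10 rows; each row shifts and turns the commanded pose from where the row before left it, along the tool's axes as they then stand; what a row does not reach is not made up. A row lasts 1/8 s, in which the tool goes at most 62.5 mm and 10.7 degrees, less where a joint would pass 70% of its speed; a pose out of reach is approached as far as the arm can. A call is refused whole if a number of a shift passes 0.0625 or a number of a turn 10.7, either way. A call with a gripper value outside its range is refused whole. The fingers move at their own pace and stop on an object; FORCE is the grip in N (left out, the last holds). Time passes only in rows, so rows that do not move let the fingers close. It gives the time, the measured TCP pose, the force and the opening at its end, in the units of the state.
- bot.get_obs(): the state, without advancing time (a new reading comes with each control period).
- bot.read_camera(name): name is "scene" or "top" or "wrist"; returns (picture, depth): 384x512x3 uint8, red, green, blue; 384x512 float32, m along the optical axis (not along the pixel's ray), 0 where there is no reading.
- bot.calibration(name): a dict with "fx", "fy", "cx", "cy" (pixels), "extrinsics" (4x4, takes a point from camera to world coordinates). Camera axes: x right, y down, z forward; pixel columns grow to the right and rows downward; lengths in m; the calibration is good to about 2 mm. The wrist camera is an equidistant fisheye: a pixel r from the principal point sees the ray r / f radians off the axis. A picture is of the moment at which its call begins: read the wrist's pose just before it. calibration takes no time and is no camera call; for the wrist camera it gives the pose at the moment of the call.
- bot.hand_in(): hands the job in, once; it reports no verdict.
The state is a dict: "t": time; "q": joint angles; "joint_vel": joint speeds; "joint_torque": joint torques, N m; "eef_pos": TCP position; "tool_rot": TCP orientation; "contact_force": force on the tool from outside, world axes, zero at the start; "torque": the same for the moment, N m; "gripper_width": opening from 0.0 (shut) to 1.0 (fully open).
Only numpy, scipy, OpenCV 4.12 (cv2) and the standard library are available. Lean on these libraries where they do the work, as an engineer would, in place of code of your own. Each camera call takes 0.05 s, during which the arm holds its last target.

## Working session

There is one attempt and no reset: what is moved stays moved. The work goes in short steps, Python scripts to look and compute and a shell command to move; the robot and the scene stay as the last step left them, time stands still between calls to the robot, and variables do not carry over. Pictures are saved under pics/ and viewed, and the job is handed in when it is done.

```bash
ls; mkdir -p pics; python3 - <<'E'
from station import bot
import cv2
print(bot.get_obs())
for n in ["scene","top","wrist"]:
    p,d=bot.read_camera(n); cv2.imwrite(f"pics/{n}0.png",p[...,::-1]); 
    import numpy as np; np.save(f"pics/{n}0d.npy",d)
    print(n,bot.calibration(n))
E
```

```text
pics
{'t': 0.0, 'q': array([ 1.222929  ,  0.47779783,  0.02235118,  1.55646415, -0.01152174,
        1.10928489, -0.08308455]), 'joint_vel': array([ 8.01666806e-04, -1.22172214e-03,  8.79256507e-04, -2.67681934e-05,
        9.25486952e-04, -4.50364840e-04, -2.22210111e-03]), 'joint_torque': array([ 3.17076660e-05, -5.96448541e+01,  1.60845000e+00, -2.81201595e+01,
        1.25332241e-02,  9.22433945e-03,  1.81033130e-06]), 'eef_pos': array([ 0.1601271 , -0.65507599,  0.20712213]), 'tool_rot': array([-8.97195982e-04,  9.92821123e-01,  1.19605121e-01, -1.69358454e-04]), 'contact_force': array([-0.25224938,  0.21377772, -0.07170663]), 'torque': array([ 0.02475004, -0.01329561, -0.00032794]), 'gripper_width': 0.9974376640651054}
scene {'fx': 365.4674556351463, 'fy': 365.4674556351463, 'cx': 258.3058965410002, 'cy': 191.74519661461548, 'extrinsics': array([[ 0.61054242,  0.5782479 , -0.54117218,  1.11658313],
       [ 0.7919215 , -0.4542917 ,  0.40801885, -0.46537706],
       [-0.00991398, -0.6776787 , -0.7352913 ,  0.90006951],
       [ 0.        ,  0.        ,  0.        ,  1.        ]]
[... 229 characters left out ...]
-01, -8.43189782e-04, -4.83170299e-03,
         2.09030272e-02],
       [ 4.89552213e-03, -1.11272116e-01, -9.93777918e-01,
         1.06153013e+00],
       [ 0.00000000e+00,  0.00000000e+00,  0.00000000e+00,
         1.00000000e+00]])}
wrist {'fx': 297.3186396354542, 'fy': 297.3186396354542, 'cx': 259.4252043065785, 'cy': 195.58161241682063, 'extrinsics': array([[ 2.35694055e-01, -9.34845512e-01, -2.65541300e-01,
         2.27732093e-01],
       [-9.71826981e-01, -2.26948306e-01, -6.36143453e-02,
        -6.40057019e-01],
       [-7.94563189e-04,  2.73053723e-01, -9.61998458e-01,
         3.72385530e-01],
       [ 0.00000000e+00,  0.00000000e+00,  0.00000000e+00,
         1.00000000e+00]])}
```

View pics/scene0.png

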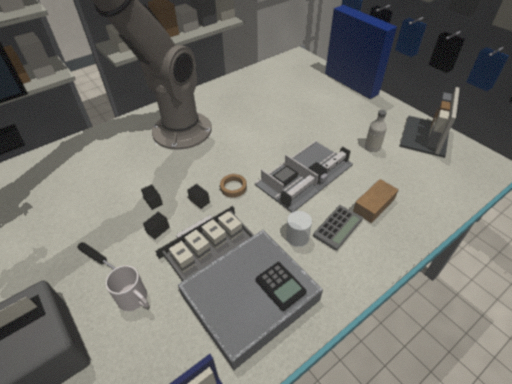

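View pics/top0.png

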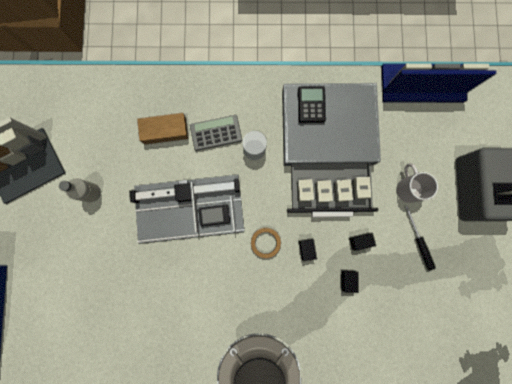

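View pics/wrist0.png

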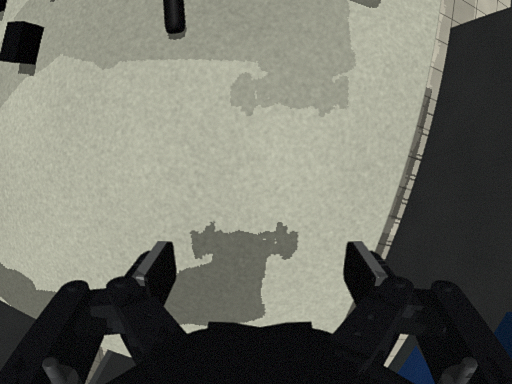

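```bash
cat > h.py <<'E'
import numpy as np, cv2, json
from station import bot
from scipy.spatial.transform import Rotation as R
def look(n,tag):
    c=bot.calibration(n); p,d=bot.read_camera(n)
    cv2.imwrite(f"pics/{n}_{tag}.png",p[...,::-1]); np.savez(f"pics/{n}_{tag}.npz",p=p,d=d,E=c['extrinsics'],k=[c['fx'],c['fy'],c['cx'],c['cy']])
    return p,d,c
def load(n,tag):
    z=np.load(f"pics/{n}_{tag}.npz"); return z['p'],z['d'],z['E'],z['k']
def cloud(d,E,k,fish=False):
    v,u=np.mgrid[:d.shape[0],:d.shape[1]]
    x=(u-k[2])/k[0]; y=(v-k[3])/k[1]
    if fish:
        r=np.hypot(x,y); s=np.where(r>1e-6,np.tan(np.minimum(r,1.5))/np.maximum(r,1e-6),1); x=x*s; y=y*s
    P=np.stack([x*d,y*d,d],-1)
    W=P@E[:3,:3].T+E[:3,3]
    W[d==0]=np.nan
    return W
def ray(u,v,E,k,z,fish=False):
    x=(u-k[2])/k[0]; y=(v-k[3])/k[1]
    if fish:
        r=np.hypot(x,y); s=np.tan(r)/r if r>1e-6 else 1; x*=s;y*=s
    dr=E[:3,:3]@np.array([x,y,1]); o=E[:3,3]
    return o+dr*(z-o[2])/dr[2]
def proj(Pw,E,k):
    P=(np.asarray(Pw)-E[:3,3])@E[:3,:3]
    return P[...,0]/P[...,2]*k[0]+k[2],P[...,1]/P[...,2]*k[1]+k[3]
def crop(p,u0,v0,u1,v1,s,name):
    c=cv2.resize(p[v0:v1,u0:u1],None,fx=s,fy=s,interpolation=cv2.INTER_CUBIC)
    cv2.imwrite(f"pics/{name}.png",c[...,::-1])
def st():
    o=bot.get_obs(); q=o['tool_rot']; Rm=R.from_quat([q[1],q[2],q[3],q[0]])
    return o,Rm.as_matrix()
def rows_to(target, yaw=None, zdown=True):
    """print shift in tool axes and rot needed. yaw: tool y-axis direction angle in world"""
    o,M=st(); d=M.T@(np.array(target)-o['eef_pos'])
    print('t',round(o['t'],2),'pos',o['eef_pos'].round(4),'gw',round(o['gripper_width']*0.0854,4),'F',o['contact_force'].round(1))
    print('tool shift needed',d.round(4))
    if yaw is not None:
        best=None
        for yy in (yaw,yaw+np.pi):
            y=np.array([np.cos(yy),np.sin(yy),0]);z=np.array([0,0,-1.]);x=np.cross(y,z)
            T=np.stack([x,y,z],1)
            rv=np.degrees(R.from_matrix(M.T@T).as_rotvec())
            if best is None or np.linalg.norm(rv)<np.linalg.norm(best): best=rv
        print('rotvec tool deg',best.round(2),'q',o['q'].round(3))
E
python3 - <<'E'
from h import *
p=cv2.imread('pics/top0.png')[...,::-1]; d=np.load('pics/top0d.npy'); c=bot.calibration('top'); E=c['extrinsics'];k=[c['fx'],c['fy'],c['cx'],c['cy']]
np.savez('pics/top_0.npz',p=p,d=d,E=E,k=k)
W=cloud(d,E,k)
crop(p,125,165,255,250,6,'c_rack'); crop(p,275,160,395,260,6,'c_drawer')
# orthographic height map
for (u,v) in [(100,300),(190,225),(214,215),(183,192),(215,188),(150,193),(220,205),(306,189),(325,190),(344,190),(363,188),(330,215),(330,120),(340,178)]:
    print(u,v,W[v,u].round(4))
E
```

```text
100 300 [ 0.217   0.4701 -0.0014]
190 225 [0.4383 0.2063 0.0094]
214 215 [0.467  0.1318 0.0357]
183 192 [0.5326 0.2203 0.0564]
215 188 [0.5457 0.1288 0.0459]
150 193 [0.5308 0.3189 0.0459]
220 205 [0.4967 0.1147 0.0328]
306 189 [ 0.5406 -0.1357  0.0647]
325 190 [ 0.5375 -0.1902  0.0663]
344 190 [ 0.5377 -0.2453  0.0654]
363 188 [ 0.5435 -0.3002  0.066 ]
330 215 [ 0.4671 -0.2095  0.0372]
330 120 [ 0.7471 -0.2108  0.0614]
340 178 [ 0.5809 -0.2477  0.0147]
```

View pics/c_rack.png

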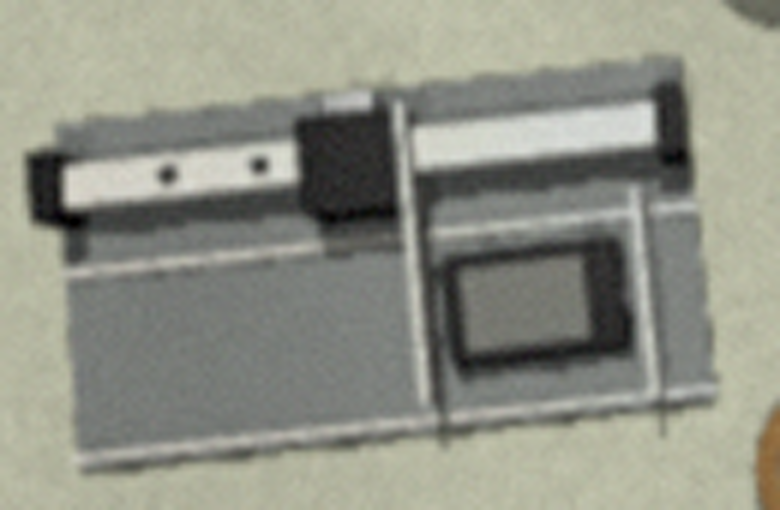

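View pics/c_drawer.png

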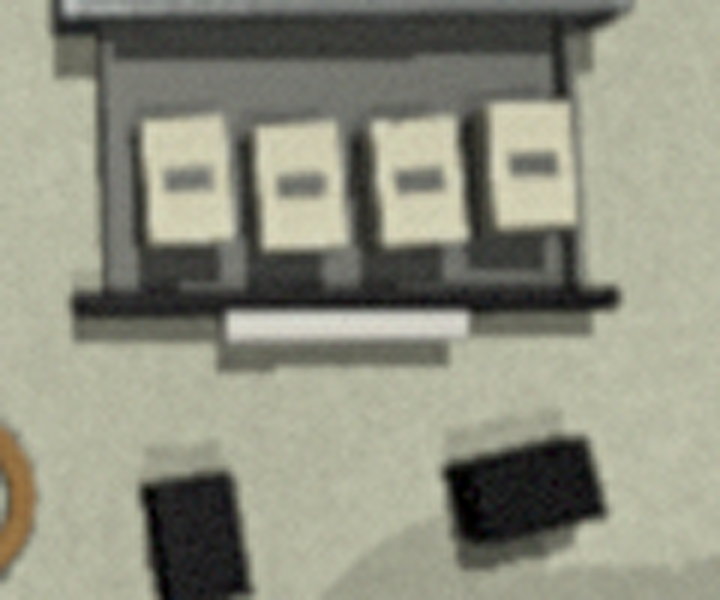

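```bash
python3 - <<'E'
from h import *
p,d,E,k=load('top','0')
def f(x,y,z,u0,v0,s=6): return ray(u0+(x+.5)/s-.5,v0+(y+.5)/s-.5,E,k,z)
# rack
px=[(57,125),(680,60),(716,392),(80,468)]
loc=np.array([(.096,.16),(.096,-.16),(-.08,-.16),(-.08,.16)])
W=np.array([f(*q,.01,125,165)[:2] for q in px])
print(W.round(4))
def fit(loc,W):
    lm=loc.mean(0);wm=W.mean(0);H=(loc-lm).T@(W-wm)
    a=np.arctan2(H[0,1]-H[1,0],H[0,0]+H[1,1]);c,s=np.cos(a),np.sin(a);Rm=np.array([[c,-s],[s,c]])
    t=wm-Rm@lm; print('yaw deg',np.degrees(a),'t',t.round(4),'res',(loc@Rm.T+t-W).round(4).tolist()); return a,t
a,t=fit(loc,W)
Rm=np.array([[np.cos(a),-np.sin(a)],[np.sin(a),np.cos(a)]])
for n,l in dict(collar=(.058,.004),button=(.089,.004),tray=(-.028,0)).items(): print(n,(Rm@l+t).round(4))
for n,q,z in [('collarTL',(298,118),.06),('TR',(392,112),.06),('BR',(402,210),.06),('BL',(310,220),.06),('btn',(348,100),.048),('endblkL',(32,152),.056),('endR',(682,85),.056)]:
    w=f(*q,z,125,165)[:2]; print(n,w.round(4),'local',(Rm.T@(w-t)).round(4))
# powerbank corners top z=.032
pb=[(445,258),(612,240),(630,350),(460,370)]
W=np.array([f(*q,.032,125,165)[:2] for q in pb]); print('pb',W.round(4),W.mean(0), 'local',(Rm.T@(W.mean(0)-t)).round(4)); fit(np.array([(.028,.045),(.028,-.045),(-.028,-.045),(-.028,.045)]),W)
cs=[[(140,120),(225,114),(237,240),(150,244)],[(252,124),(338,119),(349,245),(260,251)],[(368,120),(455,114),(468,240),(380,246)],[(487,104),(566,100),(577,226),(496,230)]]
for q in cs:
    W=np.array([f(*c,.066,275,160)[:2] for c in q]); fit(np.array([(.03,.02),(.03,-.02),(-.03,-.02),(-.03,.02)]),W)
lip=[(225,340),(468,337)]
W=np.array([f(*c,.036,275,160)[:2] for c in lip]); print('lip',W.round(4),W.mean(0))
W=np.array([f(*c,.038,275,160)[:2] for c in [(75,297),(618,290)]]); print('panel',W.round(4))
crop(p,270,70,400,170,6,'c_box')
E
```

```text
[[0.5582 0.3785]
 [0.5919 0.0631]
 [0.4237 0.0442]
 [0.3859 0.3605]]
yaw deg 6.392889863789738 t [0.4819 0.2107] res [[0.0014, 0.0019], [0.0033, -0.0007], [-0.0034, -0.0014], [-0.0013, 0.0003]]
collar [0.5391 0.2211]
button [0.5699 0.2246]
tray [0.4541 0.2076]
collarTL [0.5547 0.2454] local [0.0762 0.0264]
TR [0.5577 0.2001] local [ 0.0741 -0.0189]
BR [0.5101 0.1944] local [ 0.0262 -0.0194]
BL [0.5053 0.2384] local [0.0263 0.0249]
btn [0.5654 0.2239] local [0.0844 0.0038]
endblkL [0.5386 0.3745] local [0.0745 0.1564]
endR [0.5717 0.0602] local [ 0.0724 -0.1595]
pb [[0.4891 0.1775]
 [0.4981 0.0953]
 [0.4439 0.086 ]
 [0.4341 0.1692]] [0.46629485 0.13202563] local [-0.0243 -0.0765]
yaw deg 7.2638713995815065 t [0.4663 0.132 ] res [[-0.0007, 0.0027], [0.0017, -0.0044], [0.0003, -0.0022], [-0.0013, 0.0039]]
yaw deg 3.8511769722477487 t [ 0.5391 -0.1353] res [[-0.0002, -0.0007], [-0.0005, 0.0004], [0.0007, 0.001], [-0.0, -0.0008]]
yaw deg 3.2003897131676915 t [ 0.5366 -0.1889] res [[-0.0005, -0.0007], [-0.0008, 0.0009], [0.0003, 0.0013], [0.001, -0.0015]]
yaw deg 3.9940290485831627 t [ 0.5389 -0.2457] res [[-0.0005, -0.0011], [-0.0007, 0.001], [0.0005, 0.0012], [0.0006, -0.0011]]
yaw deg 2.6419043382897947 t [ 0.5463 -0.3007] res [[-0.0005, 0.0009], [-0.0007, -0.0008], [0.0005, -0.0005], [0.0007, 0.0005]]
lip [[ 0.4635 -0.1568]
 [ 0.465  -0.2763]] [ 0.46423377 -0.216542  ]
panel [[ 0.4844 -0.0832]
 [ 0.488  -0.3502]]
```

View pics/c_box.png

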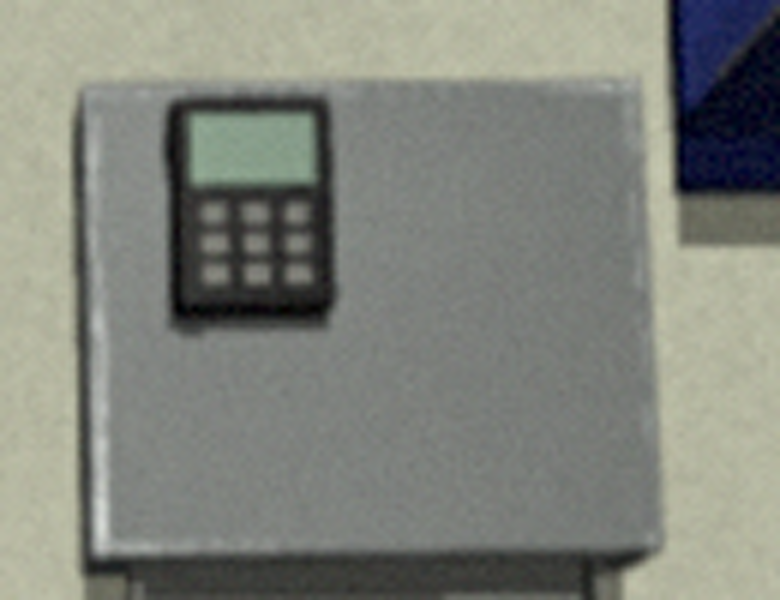

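```bash
python3 -m crank '[[[0.04,-0.021,-0.007],[0,0,0],0.085],[[0.04,-0.021,-0.007],[0,0,0],0.085],[[0.04,-0.021,-0.007],[0,0,0],0.085],[[0.04,-0.021,-0.007],[0,0,0],0.085],[[0.04,-0.021,-0.007],[0,0,0],0.085],[[0.04,-0.021,-0.007],[0,0,0],0.085],[[0.04,-0.021,-0.007],[0,0,0],0.085],[[0.04,-0.021,-0.007],[0,0,0],0.085],[[0.04,-0.021,-0.007],[0,0,0],0.085],[[0.04,-0.021,-0.007],[0,0,0],0.085]]'
python3 - <<'E'
from h import *
rows_to((.52,.20,.28),np.radians(6.4))
E
```

```text
t: 1.4
eef_pos: [0.4998, -0.3556, 0.2781]
tool_rot: [-0.0, 0.993, 0.12, -0.0]
contact_force: [0.3, -0.8, -0.7]
gripper_width: 0.997
t 1.4 pos [ 0.4998 -0.3556  0.2781] gw 0.0851 F [ 0.3 -0.8 -0.7]
tool shift needed [ 0.1515 -0.5349 -0.0018]
rotvec tool deg [-2.000e-02  1.000e-02 -8.267e+01] q [ 0.629  0.326 -0.145  1.617  0.05   1.202 -0.858]
```

```bash
python3 -m crank '[[[0.015,-0.0535,0],[0,0,0],0.085],[[0.015,-0.0535,0],[0,0,0],0.085],[[0.015,-0.0535,0],[0,0,0],0.085],[[0.015,-0.0535,0],[0,0,0],0.085],[[0.015,-0.0535,0],[0,0,0],0.085],[[0.015,-0.0535,0],[0,0,0],0.085],[[0.015,-0.0535,0],[0,0,0],0.085],[[0.015,-0.0535,0],[0,0,0],0.085],[[0.015,-0.0535,0],[0,0,0],0.085],[[0.015,-0.0535,0],[0,0,0],0.085]]'
python3 -m crank '[[[0,0,0],[0,0,-10.33],0.085],[[0,0,0],[0,0,-10.33],0.085],[[0,0,0],[0,0,-10.33],0.085],[[0,0,0],[0,0,-10.33],0.085],[[0,0,0],[0,0,-10.33],0.085],[[0,0,0],[0,0,-10.33],0.085],[[0,0,0],[0,0,-10.33],0.085],[[0,0,0],[0,0,-10.36],0.085],[[0,0,0],[0,0,0],0.085]]'
python3 - <<'E'
from h import *
rows_to((.5391,.2211,.28),np.radians(6.4))
look('wrist','1'); look('top','1')
p,d,E,k=load('top','1')
E
```

```text
t: 2.65
eef_pos: [0.5175, 0.2001, 0.278]
tool_rot: [0.0, 0.993, 0.119, 0.0]
contact_force: [1.3, 0.6, 0.6]
gripper_width: 0.996
t: 3.78
eef_pos: [0.5176, 0.1984, 0.2778]
tool_rot: [-0.0, 0.667, 0.745, -0.0]
contact_force: [-0.2, -0.7, -0.8]
gripper_width: 0.998
t 3.77 pos [0.5176 0.1984 0.2778] gw 0.0852 F [-0.2 -0.7 -0.8]
tool shift needed [ 0.0202  0.0239 -0.0022]
rotvec tool deg [-0.03 -0.   -0.1 ] q [ 0.108  0.296 -0.718  1.723  0.207  1.2   -0.554]
```

View pics/wrist_1.png

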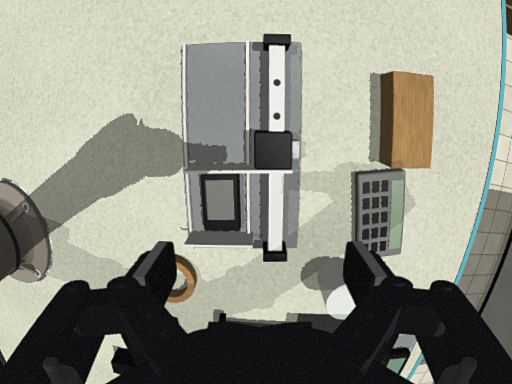

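```bash
python3 - <<'E'
from h import *
p,d,E,k=load('wrist','1')
crop(p,175,30,310,265,3.3,'w1c')
W=cloud(d,E,k,True)
for q in [(272,149),(277,60),(215,80),(220,200),(295,150)]: print(q,W[q[1],q[0]].round(4))
E
```

```text
(272, 149) [0.5312 0.2218 0.0602]
(277, 60) [0.5252 0.3402 0.0459]
(215, 80) [0.4409 0.3088 0.0087]
(220, 200) [0.4665 0.1371 0.0321]
(295, 150) [0.563  0.2224 0.0458]
```

View pics/w1c.png

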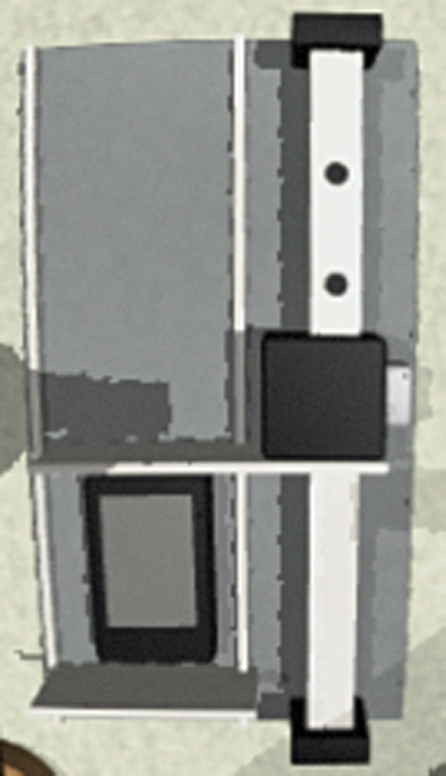

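```bash
python3 - <<'E'
from h import *
p,d,E,k=load('wrist','1')
def f(x,y,z): return ray(175+(x+.5)/3.3-.5,30+(y+.5)/3.3-.5,E,k,z,True)[:2]
pts=[((337,173),.046,(.058,.094)),((336,285),.046,(.058,.049)),((262,335),.06,(.033,.029)),((384,335),.06,(.083,.029)),((386,458),.06,(.083,-.021)),((263,458),.06,(.033,-.021)),((416,42),.01,(.096,.16)),((27,47),.01,(-.08,.16))]
W=np.array([f(*a,z) for a,z,_ in pts]); L=np.array([l for _,_,l in pts])
lm=L.mean(0);wm=W.mean(0);H=(L-lm).T@(W-wm)
a=np.arctan2(H[0,1]-H[1,0],H[0,0]+H[1,1]);Rm=np.array([[np.cos(a),-np.sin(a)],[np.sin(a),np.cos(a)]]);t=wm-Rm@lm
print(np.degrees(a),t,(L@Rm.T+t-W).round(4))
print('collar',Rm@(.058,.004)+t,'tray',Rm@(-.028,0)+t)
# powerbank
pb=[(83,477),(212,477),(213,660),(98,660)]
Wp=np.array([f(*q,.032) for q in pb]);print('pb',((Wp-t)@Rm).round(4),Wp.mean(0))
for q in [(404,365),(410,425)]: print('btn',((f(*q,.048)-t)@Rm).round(4))
E
```

```text
4.819794477414751 [0.47660426 0.21124067] [[-0.0017 -0.0004]
 [-0.0025  0.    ]
 [ 0.0013  0.0006]
 [ 0.004  -0.0006]
 [ 0.0012 -0.002 ]
 [ 0.     -0.0007]
 [ 0.0011  0.0003]
 [-0.0035  0.0028]]
collar [0.53406307 0.22009981] tray [0.44870327 0.20888805]
pb [[-0.0452 -0.0353]
 [ 0.011  -0.0343]
 [ 0.0118 -0.1186]
 [-0.0411 -0.1204]] [0.46726334 0.13303413]
btn [0.089  0.0174]
btn [ 0.0926 -0.0071]
```

```bash
python3 - <<'E'
from h import *
rows_to((.533,.220,.11),np.radians(5.6))
E
```

```text
t 3.88 pos [0.5176 0.1984 0.2779] gw 0.0849 F [-0.4 -0.4  0.5]
tool shift needed [0.0198 0.0177 0.1679]
rotvec tool deg [-0.02  0.    0.58] q [ 0.107  0.296 -0.717  1.723  0.207  1.2   -0.556]
```

```bash
python3 -m crank '[[[0.005,0.0045,0.042],[0,0,0.15],0.077],[[0.005,0.0045,0.042],[0,0,0.15],0.077],[[0.005,0.0045,0.042],[0,0,0.15],0.077],[[0.005,0.0042,0.042],[0,0,0.13],0.077],[[0,0,0],[0,0,0],0.077]]'
python3 - <<'E'
from h import *
look('wrist','2');rows_to((.533,.220,.033),np.radians(5.6))
E
```

```text
t: 4.5
eef_pos: [0.5309, 0.2195, 0.1073]
tool_rot: [-0.001, 0.671, 0.742, -0.003]
contact_force: [-0.2, 0.6, 1.4]
gripper_width: 0.9
t 4.55 pos [0.5324 0.2203 0.1096] gw 0.0771 F [0.1 0.9 1.4]
tool shift needed [-0.0003  0.0008  0.0766]
rotvec tool deg [-0.14  0.04  0.16] q [-0.006  0.51  -0.645  1.85   0.38   0.91  -0.728]
```

View pics/wrist_2.png

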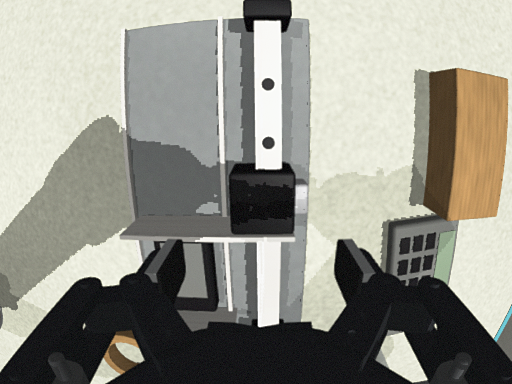

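```bash
python3 - <<'E'
from h import *
p,d,E,k=load('wrist','2')
W=cloud(d,E,k,True)
for q in [(262,210),(268,110),(262,190),(300,195)]: print(q,W[q[1],q[0]].round(4))
crop(p,215,60,315,250,3,'w2c')
o,M=st()
for n,(u,v,z) in dict(hole94=(268,84,.046),hole49=(268,143,.046),tubeL=(254,100,.046),tubeR=(281,100,.046),cL=(230,190,.06),cR=(294,190,.06)).items():
    w=ray(u,v,E,k,z,True); print(n,w.round(4),'tool',(M.T@(w-o['eef_pos'])).round(4))
E
```

```text
(262, 210) [0.533  0.2161 0.0602]
(268, 110) [0.5301 0.2903 0.0448]
(262, 190) [0.5314 0.2316 0.0599]
(300, 195) [0.562  0.2273 0.0476]
hole94 [0.5281 0.31   0.046 ] tool [0.0898 0.0049 0.0635]
hole49 [0.5327 0.2652 0.046 ] tool [0.0447 0.005  0.0636]
tubeL [0.5189 0.2968 0.046 ] tool [ 0.0775 -0.0055  0.0636]
tubeR [0.539  0.2989 0.046 ] tool [0.0776 0.0147 0.0635]
cL [0.5078 0.2292 0.06  ] tool [ 0.0114 -0.0234  0.0496]
cR [0.555 0.234 0.06 ] tool [0.0114 0.0241 0.0495]
```

View pics/w2c.png

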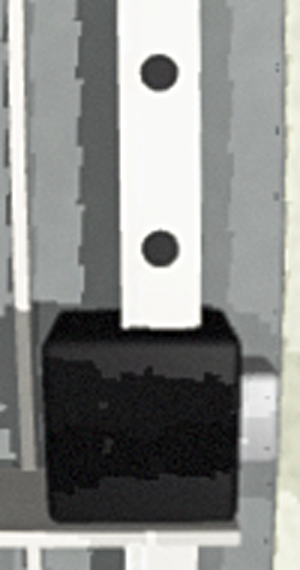

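```bash
python3 -m crank '[[[0.0005,0.0013,0.026],[0,0,0],0.077],[[0.0005,0,0.026],[0,0,0],0.077],[[0,0,0.0245],[0,0,0],0.077],[[0,0,0],[0,0,0],0.077]]'
python3 -m crank '[[[0,0,0],[0,0,0],0.064],[[0,0,0],[0,0,0],0.058],[[0,0,0],[0,0,0],0.05],[[0,0,0],[0,0,0],0.045],[[0,0,0],[0,0,0],0.045]]' 25
python3 - <<'E'
from h import *
rows_to((.533,.220,.033),np.radians(5.6))
E
```

```text
t: 5.05
eef_pos: [0.5345, 0.2212, 0.0343]
tool_rot: [0.0, 0.671, 0.742, -0.0]
contact_force: [-0.8, -1.4, 0.1]
gripper_width: 0.9
t: 5.68
eef_pos: [0.534, 0.2217, 0.0346]
tool_rot: [0.0, 0.67, 0.742, -0.0]
contact_force: [-2.5, -1.4, 8.9]
gripper_width: 0.529
t 5.67 pos [0.534  0.2217 0.0346] gw 0.0452 F [-2.5 -1.4  8.9]
tool shift needed [-0.0016 -0.0012  0.0016]
rotvec tool deg [-0.01  0.02  0.23] q [-0.056  0.611 -0.587  1.891  0.469  0.78  -0.8  ]
```

```bash
python3 - <<'E'
from h import *
p,_,_=look('wrist','3'); look('scene','3'); crop(load('scene','3')[0],240,130,370,220,6,'s3c')
E
```

```text
(no output)
```

View pics/wrist_3.png

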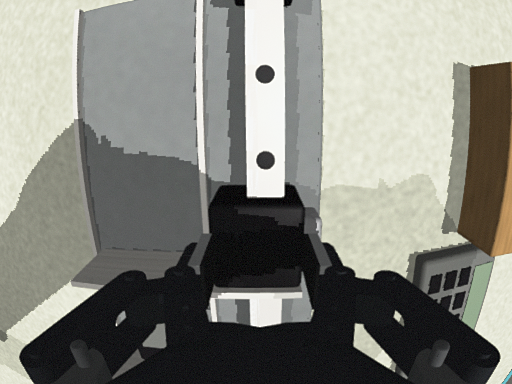

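View pics/s3c.png

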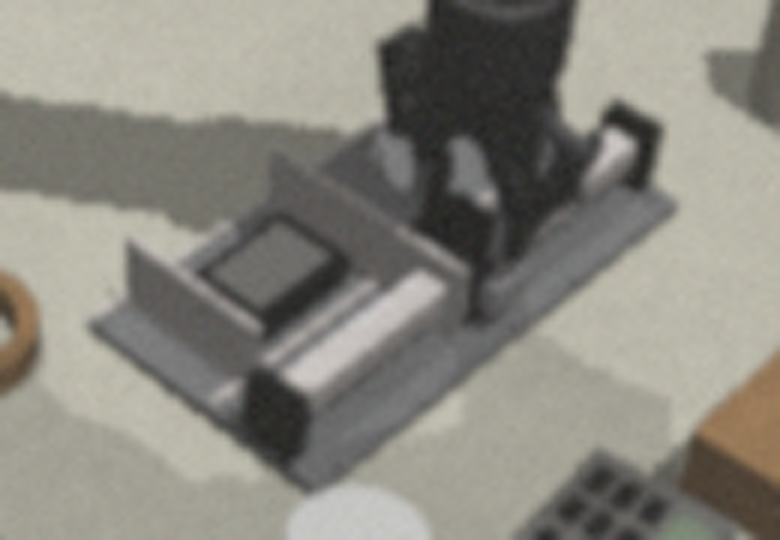

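```bash
python3 -m crank '[[[0,0,0],[0,0,0],0.04],[[0,0,0],[0,0,0],0.035]]' 25

```

```text
t: 6.02
eef_pos: [0.535, 0.2226, 0.0359]
tool_rot: [0.001, 0.67, 0.742, 0.001]
contact_force: [-5.0, -0.6, 16.0]
gripper_width: 0.41
```

```bash
python3 -m crank '[[[0,0,0],[0,0,0],0.05],[[0,0,0],[0,0,0],0.077],[[0,0,0],[0,0,0],0.077],[[0,0,0],[0,0,0],0.077]]' 25
python3 - <<'E'
from h import *
look('wrist','4');rows_to((.5345,.221,.027),np.radians(5.6))
E
```

```text
t: 6.52
eef_pos: [0.5341, 0.2214, 0.0334]
tool_rot: [-0.0, 0.67, 0.742, -0.0]
contact_force: [0.5, -0.6, -0.4]
gripper_width: 0.9
t 6.58 pos [0.5342 0.2214 0.0334] gw 0.0772 F [-0.3 -0.4  0. ]
tool shift needed [-0.0005  0.0003  0.0064]
rotvec tool deg [-0.02  0.01  0.23] q [-0.056  0.613 -0.586  1.892  0.47   0.778 -0.8  ]
```

View pics/wrist_4.png

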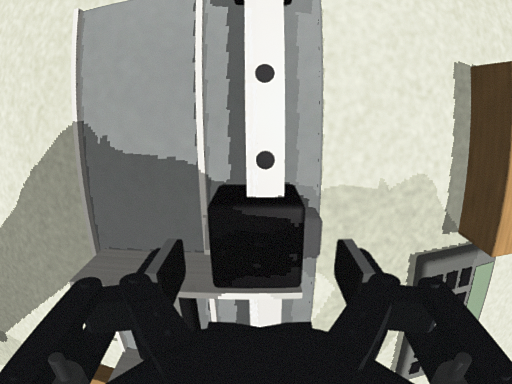

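```bash
python3 - <<'E'
from h import *
p,d,E,k=load('wrist','4')
W=cloud(d,E,k,True)
o,M=st()
def prf(w):
    P=(w-E[:3,3])@E[:3,:3]; th=np.arctan2(np.hypot(P[0],P[1]),P[2]); ph=np.arctan2(P[1],P[0]); return k[2]+k[0]*th*np.cos(ph),k[3]+k[1]*th*np.sin(ph)
print('tcp proj',prf(o['eef_pos']), 'grasp', prf(o['eef_pos']-.005*M[:,2]), 'tip',prf(o['eef_pos']+.014*M[:,2]))
for q in [(256,240),(315,225),(318,240),(170,265),(345,265),(178,250),(338,250),(165,280),(352,280),(172,245),(265,250)]:
    w=W[q[1],q[0]]; print(q,w.round(4),'tool',(M.T@(w-o['eef_pos'])).round(4))
crop(p,140,170,380,330,3.3,'w4c')
E
```

```text
tcp proj (np.float64(259.38627479206446), np.float64(229.60818143505585)) grasp (np.float64(259.3852553697772), np.float64(232.8695689146905)) tip (np.float64(259.3888770020579), np.float64(221.31576091212102))
(256, 240) [0.532  0.2257 0.0583] tool [ 0.0044 -0.0017 -0.0249]
(315, 225) [0.5638 0.2328 0.0475] tool [ 0.0083  0.0307 -0.0141]
(318, 240) [0.5673 0.2236 0.0468] tool [-0.0012  0.0332 -0.0134]
(170, 265) [0.4955 0.224  0.0901] tool [ 0.0065 -0.0383 -0.0567]
(345, 265) [0.572  0.2287 0.0847] tool [ 0.0034  0.0384 -0.0513]
(178, 250) [0.4951 0.2235 0.0745] tool [ 0.006  -0.0387 -0.041 ]
(338, 250) [0.572  0.2294 0.0708] tool [ 0.0041  0.0384 -0.0374]
(165, 280) [0.4955 0.2215 0.0985] tool [ 0.004  -0.0384 -0.0651]
(352, 280) [0.5721 0.2281 0.0966] tool [ 0.0027  0.0384 -0.0632]
(172, 245) [0.4927 0.2269 0.0766] tool [ 0.0096 -0.0407 -0.0432]
(265, 250) [0.5371 0.2216 0.0608] tool [-0.0001  0.0029 -0.0274]
```

View pics/w4c.png

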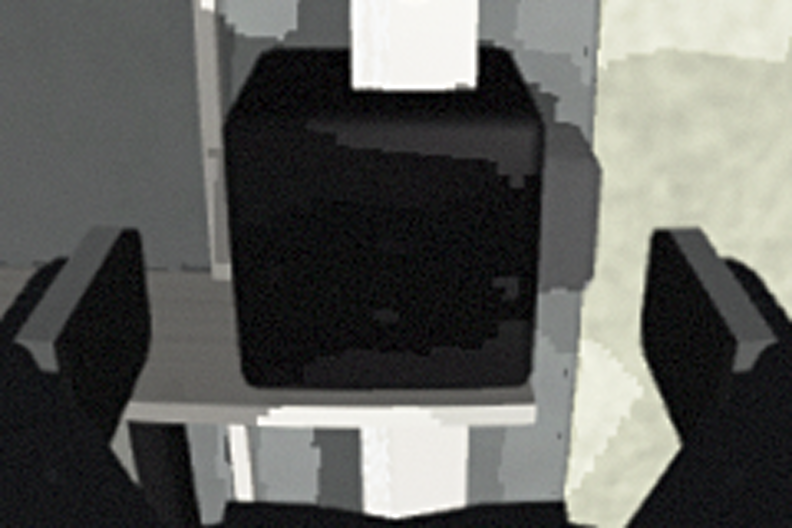

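```bash
python3 - <<'E'
from h import *
p,d,E,k=load('wrist','4')
W=cloud(d,E,k,True)
o,M=st()
def prf(w):
    P=(w-E[:3,3])@E[:3,:3]; th=np.arctan2(np.hypot(P[0],P[1]),P[2]); ph=np.arctan2(P[1],P[0]); return k[2]+k[0]*th*np.cos(ph),k[3]+k[1]*th*np.sin(ph)
for z in [-.06,-.04,-.02,0,.014]:
    print(z,[np.round(prf(o['eef_pos']+M@np.array([x,-.0385,z])),0) for x in (-.011,0,.011)])
T=(W-o['eef_pos'])@M
m=(np.abs(np.abs(T[...,1])-.0385)<.004)&(np.abs(T[...,0])<.015)&(T[...,2]<.03)
print('max z of finger pts',np.sort(T[m][:,2])[-20:].round(3))
print(E.round(3))
E
```

```text
-0.06 [array([173., 302.]), array([169., 282.]), array([166., 259.])]
-0.04 [array([183., 279.]), array([180., 260.]), array([178., 240.])]
-0.02 [array([191., 261.]), array([189., 243.]), array([187., 224.])]
0 [array([197., 246.]), array([196., 229.]), array([195., 212.])]
0.014 [array([201., 237.]), array([200., 221.]), array([199., 205.])]
max z of finger pts [0.025 0.025 0.025 0.025 0.025 0.025 0.025 0.025 0.025 0.025 0.025 0.026
 0.026 0.026 0.026 0.026 0.026 0.026 0.026 0.027]
[[ 0.995  0.096  0.027  0.527]
 [ 0.1   -0.957 -0.272  0.289]
 [-0.     0.274 -0.962  0.198]
 [ 0.     0.     0.     1.   ]]
```

```bash
python3 - <<'E'
from h import *
p,d,_=look('scene','4'); p,d,E,k=load('scene','4')
o,M=st()
for z in (-.05,-.04,-.02,0,.014): print(z,[np.round(proj(o['eef_pos']+M@np.array([0,y,z]),E,k),0) for y in (-.045,.045)])
crop(p,270,120,370,220,6,'s4c')
E
```

```text
-0.05 [array([308., 156.]), array([329., 169.])]
-0.04 [array([308., 158.]), array([329., 172.])]
-0.02 [array([307., 163.]), array([328., 176.])]
0 [array([307., 167.]), array([327., 180.])]
0.014 [array([306., 170.]), array([327., 183.])]
```

View pics/s4c.png

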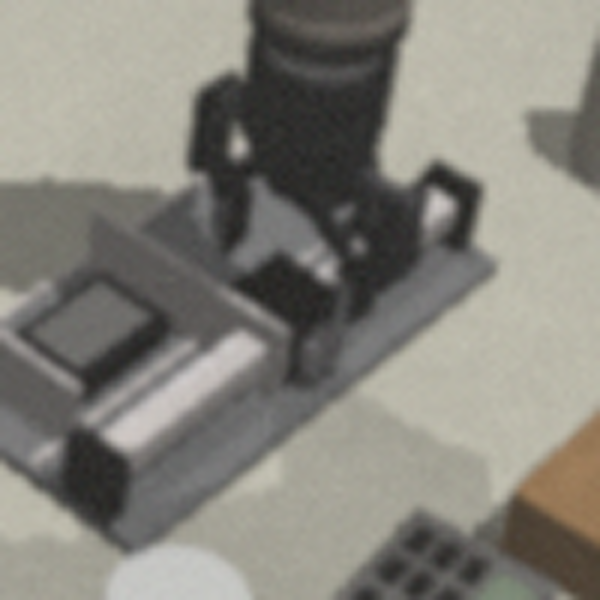

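```bash
python3 -m crank '[[[0,0,0.014],[0,0,0],0.077],[[0,0,0.013],[0,0,0],0.077],[[0,0,0.013],[0,0,0],0.077],[[0,0,0],[0,0,0],0.077]]' 25
python3 - <<'E'
from h import *
p,_,_=look('wrist','5');rows_to((.5345,.221,.027),np.radians(5.6))
p,d,E,k=load('wrist','5')
W=cloud(d,E,k,True)
o,M=st()
T=(W-o['eef_pos'])@M
m=(np.abs(np.abs(T[...,1])-.0385)<.002)&(np.abs(T[...,0])<.012)&(W[...,2]>.015)
print('max z of finger pts',np.sort(T[m][:,2])[-300::15].round(3))
E
```

```text
t: 7.12
eef_pos: [0.5332, 0.221, -0.008]
tool_rot: [-0.001, 0.67, 0.742, -0.001]
contact_force: [0.8, -0.3, 0.9]
gripper_width: 0.901
t 7.17 pos [ 0.5338  0.2214 -0.0072] gw 0.0771 F [-0.4  0.7  0.2]
tool shift needed [-0.0005  0.0006 -0.0342]
rotvec tool deg [-0.08  0.02  0.24] q [-0.086  0.67  -0.548  1.907  0.519  0.711 -0.839]
max z of finger pts [-0.04  -0.04  -0.039 -0.038 -0.038 -0.038 -0.037 -0.037 -0.036 -0.036
 -0.035 -0.035 -0.034 -0.034 -0.033 -0.032 -0.023 -0.023 -0.023 -0.022]
```

View pics/wrist_5.png

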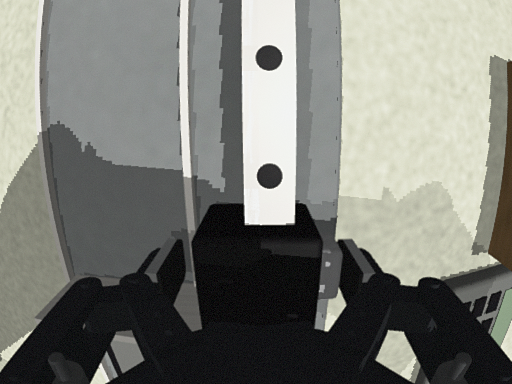

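```bash
python3 -m crank '[[[0,0,0],[0,0,0],0.064],[[0,0,0],[0,0,0],0.058],[[0,0,0],[0,0,0],0.05],[[0,0,0],[0,0,0],0.045],[[0,0,0],[0,0,0],0.045]]' 25
python3 - <<'E'
from h import *
p,_,_=look('wrist','6');rows_to((.5345,.221,.027),np.radians(5.6))
E
```

```text
t: 7.8
eef_pos: [0.5333, 0.2221, -0.0049]
tool_rot: [0.0, 0.67, 0.743, -0.0]
contact_force: [-5.9, -1.5, 15.1]
gripper_width: 0.602
t 7.85 pos [ 0.5333  0.2221 -0.0049] gw 0.0516 F [-6.5 -1.8 14.3]
tool shift needed [-0.0012  0.0011 -0.0319]
rotvec tool deg [-0.03  0.03  0.31] q [-0.086  0.666 -0.55   1.907  0.517  0.713 -0.839]
```

View pics/wrist_6.png

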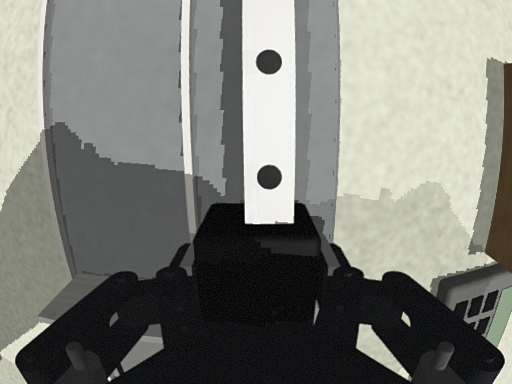

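```bash
python3 -m crank '[[[0,0,-0.0025],[0,0,0],0.045],[[0.01,0,0],[0,0,0],0.045],[[0.01,0,0],[0,0,0],0.045],[[0.01,0,0],[0,0,0],0.045],[[0.01,0,0],[0,0,0],0.045],[[0.01,0,0],[0,0,0],0.045],[[0.01,0,0],[0,0,0],0.045],[[0.01,0,0],[0,0,0],0.045],[[0.01,0,0],[0,0,0],0.045],[[0,0,0],[0,0,0],0.045]]' 30
python3 - <<'E'
from h import *
p,_,_=look('wrist','7');o,M=st(); print((o['eef_pos']-np.array([.5333,.2221,-.0049]))@M)
E
```

```text
t: 9.1
eef_pos: [0.5241, 0.3026, -0.0045]
tool_rot: [-0.001, 0.669, 0.743, -0.001]
contact_force: [-5.5, 1.3, -4.8]
gripper_width: 0.597
[ 0.08064988 -0.00078363 -0.00036963]
```

View pics/wrist_7.png

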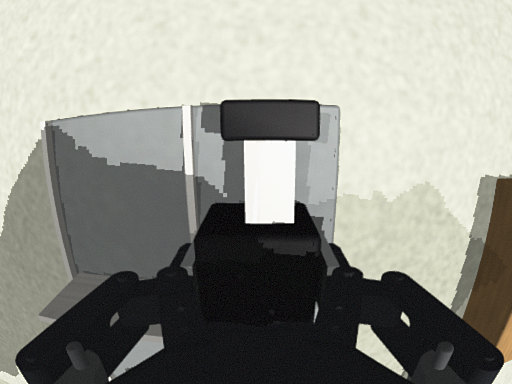

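```bash
python3 -m crank '[[[0.006,0,0],[0,0,0],0.045],[[0.004,0,0],[0,0,0],0.045],[[0,0,0],[0,0,0],0.045]]' 30
python3 - <<'E'
from h import *
o,M=st(); print((o['eef_pos']-np.array([.5333,.2221,-.0049]))@M)
E
```

```text
t: 9.52
eef_pos: [0.5232, 0.3112, -0.0046]
tool_rot: [-0.001, 0.67, 0.742, -0.001]
contact_force: [-6.1, 1.0, -3.7]
gripper_width: 0.599
[ 0.08966334 -0.00089024 -0.00033875]
```

```bash
python3 -m crank '[[[0,0,0],[0,0,0],0.054],[[0,0,0],[0,0,0],0.058],[[0,0,0],[0,0,0],0.062],[[0,0,0],[0,0,0],0.066],[[0,0,0],[0,0,0],0.077],[[0,0,0],[0,0,0],0.077],[[0,0,0],[0,0,0],0.077]]' 25
python3 - <<'E'
from h import *
p,_,_=look('wrist','8')
crop(p,150,90,370,330,2.4,'w8c')
look('top','8');rows_to((.5345,.221,.027),np.radians(5.6))
crop(load('top','8')[0],125,165,255,250,6,'t8c')
E
```

```text
t: 10.4
eef_pos: [0.5247, 0.3112, -0.0039]
tool_rot: [-0.0, 0.67, 0.742, -0.0]
contact_force: [0.7, -0.0, 0.0]
gripper_width: 0.899
t 10.5 pos [ 0.5249  0.3111 -0.0039] gw 0.077 F [0.8 0.6 0.3]
tool shift needed [-0.0906  0.0004 -0.0309]
rotvec tool deg [-0.02  0.    0.24] q [-0.234  0.703 -0.549  1.828  0.513  0.757 -0.957]
```

View pics/w8c.png

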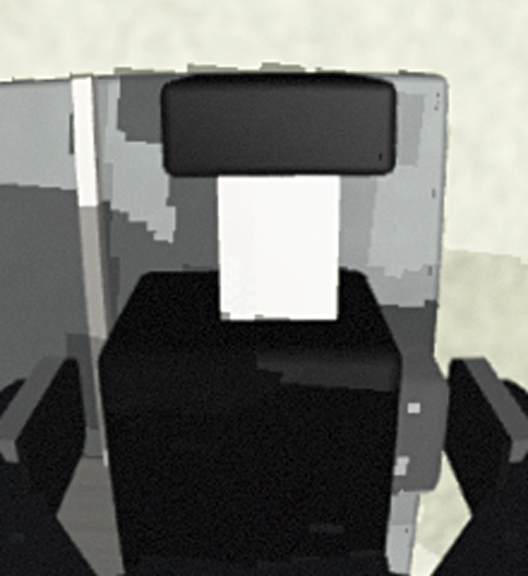

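```bash
python3 - <<'E'
from h import *
p,d,E,k=load('top','0')
def f(x,y,z,u0,v0,s=6): return ray(u0+(x+.5)/s-.5,v0+(y+.5)/s-.5,E,k,z)
W=np.array([f(*c,.06,270,70)[:2] for c in [(82,90),(640,80),(660,550),(100,555)]]); print(W.round(4),W.mean(0))
print(np.degrees(np.arctan2(*(W[0]-W[3])[::-1])),np.degrees(np.arctan2(*(W[1]-W[2])[::-1])),np.degrees(np.arctan2(*(W[0]-W[1])[::-1]))-90,np.degrees(np.arctan2(*(W[3]-W[2])[::-1]))-90)
W=cloud(d,E,k)
rows_to((.4665,.1325,.08),np.radians(6))
E
```

```text
[[ 0.8569 -0.0734]
 [ 0.8628 -0.353 ]
 [ 0.6233 -0.3535]
 [ 0.6205 -0.08  ]] [ 0.74087602 -0.2149858 ]
1.5975862350958805 0.10576401402046604 1.2119797921038185 0.5954239382657818
t 10.5 pos [ 0.5249  0.3111 -0.0039] gw 0.077 F [0.8 0.6 0.3]
tool shift needed [-0.1718 -0.0763 -0.0839]
rotvec tool deg [-0.02  0.   -0.16] q [-0.234  0.703 -0.549  1.828  0.513  0.757 -0.957]
```

```bash
python3 -m crank '[[[0,0,-0.03],[0,0,0],0.077],[[0,0,-0.04],[0,0,0],0.08],[[0,0,-0.03],[0,0,0],0.085],[[0,0,0],[0,0,0],0.085]]' 25
python3 - <<'E'
from h import *
p,_,_=look('wrist','9')
rows_to((.4665,.1325,.08),np.radians(6))
crop(load('top','8')[0],125,165,255,250,6,'t8c')
E
```

```text
t: 11.0
eef_pos: [0.5265, 0.3123, 0.0987]
tool_rot: [0.001, 0.67, 0.742, 0.002]
contact_force: [-0.9, -0.3, -0.1]
gripper_width: 0.997
t 11.05 pos [0.5256 0.3113 0.097 ] gw 0.0847 F [-0.7 -0.1  0.1]
tool shift needed [-0.1719 -0.077   0.0167]
rotvec tool deg [ 0.1  -0.03 -0.18] q [-0.176  0.573 -0.625  1.779  0.41   0.921 -0.876]
```

View pics/wrist_9.png

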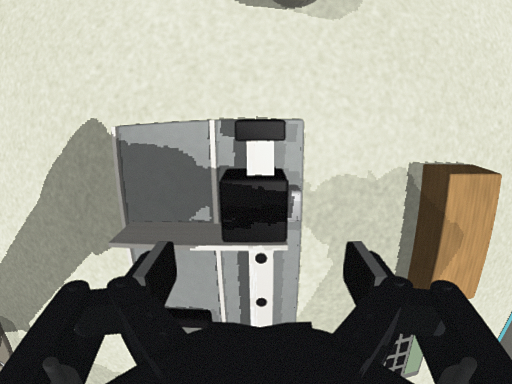

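```bash
python3 -m crank '[[[0,0,-0.03],[0,0,0],0.085],[[-0.034,-0.015,0],[0,0,0],0.085],[[-0.035,-0.0155,0],[0,0,0],0.085],[[-0.035,-0.0155,0],[0,0,0],0.085],[[-0.034,-0.0155,0],[0,0,0],0.085],[[-0.034,-0.0155,0],[0,0,-0.2],0.085],[[0,0,0],[0,0,0],0.085]]' 25
python3 - <<'E'
from h import *
p,_,_=look('wrist','10')
rows_to((.4665,.1325,-.006),np.radians(6))
crop(p,150,150,370,330,3.5,'w10c')
p,d,E,k=load('wrist','10'); W=cloud(d,E,k,True)
for q in [(260,230),(255,250)]: print(W[q[1],q[0]].round(4))
E
```

```text
t: 11.92
eef_pos: [0.4643, 0.1284, 0.1245]
tool_rot: [-0.0, 0.67, 0.742, -0.002]
contact_force: [-0.3, -0.2, -0.6]
gripper_width: 0.993
t 11.97 pos [0.4652 0.1306 0.1251] gw 0.0853 F [-0.1  0.7 -0.6]
tool shift needed [0.0019 0.0018 0.1311]
rotvec tool deg [-0.11  0.05 -0.1 ] q [ 0.171  0.346 -0.679  2.047  0.289  0.844 -0.57 ]
[0.4684 0.0892 0.0308]
[0.4651 0.0787 0.0526]
```

View pics/w10c.png

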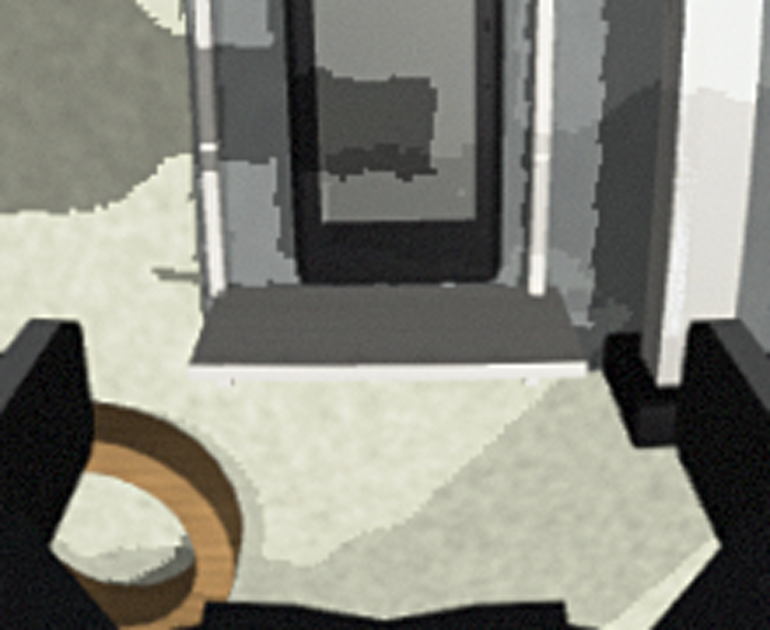

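```bash
python3 - <<'E'
from h import *
p,d,E,k=load('wrist','10'); o,M=st()
for n,(x,y) in dict(L=(290,150),R=(503,150),bl=(303,281),br=(497,281)).items():
    w=ray(150+x/3.5,150+y/3.5,E,k,.032,True); print(n,w.round(4),(M.T@(w-o['eef_pos'])).round(4))
crop(p,150,80,370,260,3.5,'w10d')
E
```

```text
L [0.4405 0.1232 0.032 ] [-0.0048 -0.0252  0.0931]
R [0.4951 0.1287 0.032 ] [-0.0049  0.0297  0.093 ]
bl [0.4465 0.0872 0.032 ] [-0.0412 -0.0228  0.0932]
br [0.4984 0.0923 0.032 ] [-0.0414  0.0292  0.0931]
```

View pics/w10d.png

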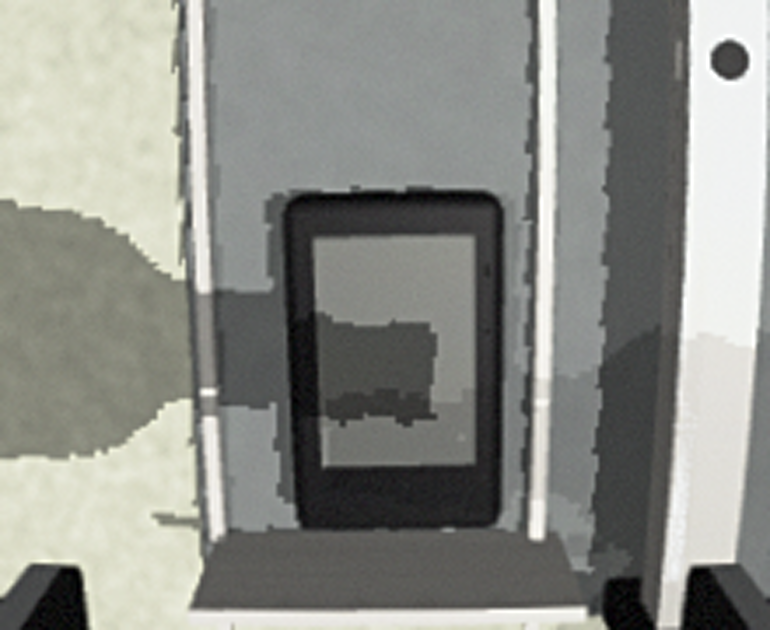

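```bash
python3 -m crank '[[[0.001,0.001,0.035],[0,0,0],0.085],[[0.001,0.001,0.035],[0,0,0],0.085],[[0.001,0.001,0.035],[0,0,0],0.08],[[0,0,0.027],[0,0,0],0.074],[[0,0,0],[0,0,0],0.07],[[0,0,0],[0,0,0],0.06],[[0,0,0],[0,0,0],0.05],[[0,0,0],[0,0,0],0.05]]' 40
python3 - <<'E'
from h import *
p,_,_=look('wrist','11')
rows_to((.4665,.1325,-.006),np.radians(6))
E
```

```text
t: 12.98
eef_pos: [0.4695, 0.136, -0.0048]
tool_rot: [0.0, 0.669, 0.743, 0.001]
contact_force: [-1.8, 0.8, 4.4]
gripper_width: 0.639
t 13.03 pos [ 0.4695  0.136  -0.0049] gw 0.0552 F [-1.1  0.6  6. ]
tool shift needed [-0.0031 -0.0033  0.0011]
rotvec tool deg [ 0.11 -0.03  0.02] q [ 0.03   0.56  -0.539  2.118  0.513  0.59  -0.771]
```

View pics/wrist_11.png

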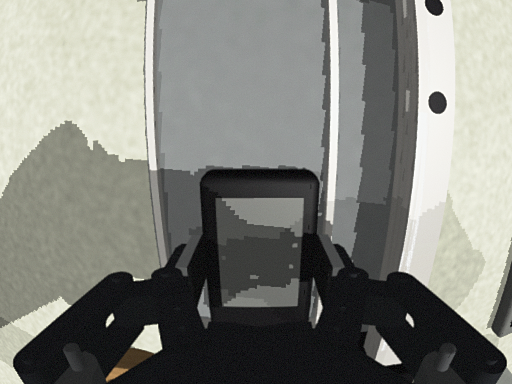

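```bash
python3 -m crank '[[[0,0,-0.02],[0,0,0],0.05],[[0,0,-0.035],[0,0,0],0.05],[[0,0,-0.04],[0,0,0],0.05],[[0,0,-0.035],[0,0,0],0.05],[[0,0,0],[0,0,0],0.05]]' 40
python3 -m crank '[[[-0.0436,0.0228,0],[0,0,0],0.05],[[-0.0437,0.0228,0],[0,0,0],0.05],[[-0.0437,0.0228,0],[0,0,0],0.05],[[-0.0437,0.0228,0],[0,0,0],0.05],[[-0.0437,0.0228,0],[0,0,0],0.05],[[-0.0437,0.0228,0],[0,0,0],0.05],[[-0.0437,0.0228,0],[0,0,0],0.05],[[-0.0437,0.0228,0],[0,0,0],0.05],[[-0.0437,0.0228,0],[0,0,0],0.05],[[-0.0437,0.0228,0],[0,0,0],0.05]]' 40
python3 -m crank '[[[0,0,0],[0,0,0],0.05],[[0,0,0],[0,0,0],0.05]]'
python3 - <<'E'
from h import *
p,_,_=look('wrist','12'); look('top','12')
rows_to((.742,-.275,.0455),np.radians(3))
E
```

```text
t: 13.65
eef_pos: [0.4707, 0.1358, 0.1266]
tool_rot: [0.002, 0.669, 0.743, 0.002]
contact_force: [0.4, 0.3, -1.7]
gripper_width: 0.639
t: 14.9
eef_pos: [0.741, -0.2767, 0.1216]
tool_rot: [-0.001, 0.669, 0.743, -0.001]
contact_force: [-0.2, 0.1, -2.1]
gripper_width: 0.645
t: 15.15
eef_pos: [0.7403, -0.2743, 0.1218]
tool_rot: [-0.002, 0.669, 0.743, -0.001]
contact_force: [-0.4, 1.2, -2.1]
gripper_width: 0.64
t 15.25 pos [ 0.7407 -0.2731  0.1232] gw 0.055 F [ 0.6  0.1 -1.2]
tool shift needed [-0.0021  0.0012  0.0777]
rotvec tool deg [-0.08 -0.07  3.15] q [ 0.557  0.793 -0.504  1.27   0.381  1.174  0.141]
```

View pics/wrist_12.png

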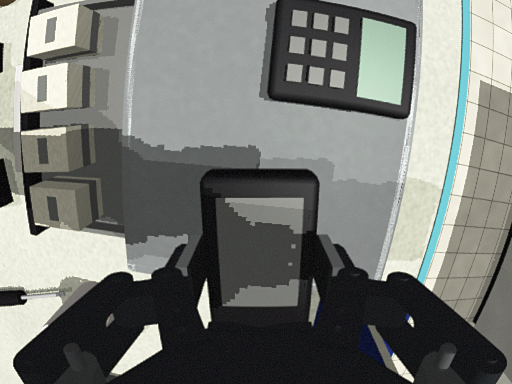

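View pics/top_12.png

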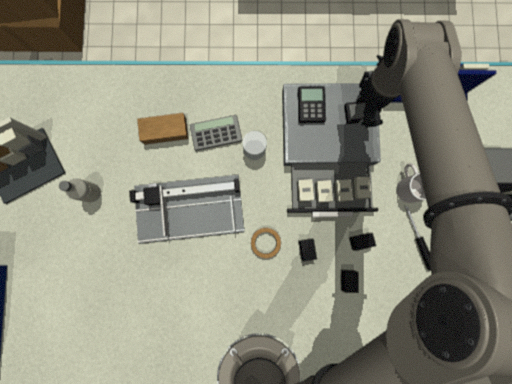

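```bash
python3 -m crank '[[[0,0,0.025],[0,0,0],0.05],[[0,0,0.025],[0,0,0],0.05],[[0,0,0.018],[0,0,0],0.05],[[0,0,0.004],[0,0,0],0.05],[[0,0,0],[0,0,0],0.05]]' 40
python3 -m crank '[[[0,0,0.003],[0,0,0],0.05],[[0,0,0.002],[0,0,0],0.05],[[0,0,0],[0,0,0],0.05]]'
```

```text
t: 15.88
eef_pos: [0.7415, -0.275, 0.0522]
tool_rot: [0.0, 0.669, 0.743, 0.0]
contact_force: [0.1, 1.0, -1.8]
gripper_width: 0.64
t: 16.25
eef_pos: [0.7413, -0.2752, 0.0473]
tool_rot: [0.0, 0.669, 0.743, 0.0]
contact_force: [0.8, -0.6, -3.1]
gripper_width: 0.642
```

```bash
python3 -m crank '[[[0,0,0.0015],[0,0,0],0.05],[[0,0,0],[0,0,0],0.05]]'
python3 -m crank '[[[0,0,0.001],[0,0,0],0.05],[[0,0,0],[0,0,0],0.05]]'
```

```text
t: 16.5
eef_pos: [0.7412, -0.2751, 0.0455]
tool_rot: [-0.0, 0.669, 0.743, -0.0]
contact_force: [0.2, -0.2, -2.2]
gripper_width: 0.641
t: 16.75
eef_pos: [0.7414, -0.2751, 0.0453]
tool_rot: [0.0, 0.669, 0.743, -0.0]
contact_force: [-3.8, 0.5, 4.0]
gripper_width: 0.645
```

Contact reached (force rose); releasing.

```bash
python3 -m crank '[[[0,0,0],[0,0,0],0.058],[[0,0,0],[0,0,0],0.066],[[0,0,0],[0,0,0],0.075],[[0,0,-0.01],[0,0,0],0.08],[[0,0,-0.03],[0,0,0],0.08],[[0,0,-0.05],[0,0,0],0.08],[[0,0,-0.05],[0,0,0],0.08],[[0,0,-0.05],[0,0,0],0.085],[[0,0,0],[0,0,0],0.085]]' 25
python3 - <<'E'
from h import *
p,_,_=look('wrist','13')
p,d,E,k=load('wrist','13'); W=cloud(d,E,k,True); print(W[270,258].round(4),W[230,258].round(4))
rows_to((.54,-.135,.2),np.radians(-86.5))
E
```

```text
t: 17.88
eef_pos: [0.7442, -0.2753, 0.242]
tool_rot: [0.005, 0.669, 0.743, 0.003]
contact_force: [0.6, 0.4, -0.4]
gripper_width: 0.998
[ 7.619e-01 -4.445e-01 -1.000e-04] [ 0.7521 -0.3516  0.0592]
t 17.93 pos [ 0.7427 -0.2752  0.2384] gw 0.0853 F [-0.4  0.5 -0.2]
tool shift needed [ 0.1607 -0.1871  0.0371]
rotvec tool deg [  0.15   0.32 -87.48] q [ 0.556  0.711 -0.522  1.153  0.34   1.354  0.175]
```

View pics/wrist_13.png

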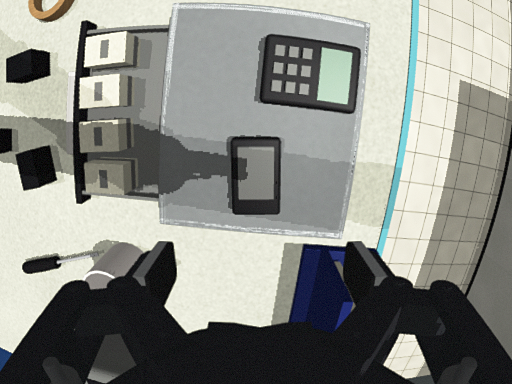

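```bash
python3 - <<'E'
from h import *
a=np.radians(5.85);Rm=np.array([[np.cos(a),-np.sin(a)],[np.sin(a),np.cos(a)]]);t=np.array([.480,.2105])
p,d,E,k=load('wrist','10')
for n,(x,y,z) in dict(Ll=(188,100,.016),Lr=(208,100,.016),Rl=(536,100,.016),Rr=(556,100,.016),L2l=(200,400,.016),L2r=(218,400,.016),R2l=(533,400,.016),R2r=(551,400,.016),stopTopL=(190,608,.060),stopTopR=(588,608,.060),stopfaceL=(215,530,.012),stopfaceR=(560,530,.012),hole=(730,60,.046)).items():
    w=ray(150+(x+.5)/3.5-.5,80+(y+.5)/3.5-.5,E,k,z,True)[:2]; print(n,w.round(4),((w-t)@Rm).round(4))
p,d,E,k=load('wrist','5')
for q in [(269,58),(269,176)]:
    w=ray(*q,E,k,.046,True)[:2]; print('hole',w.round(4),((w-t)@Rm).round(4))
p,d,E,k=load('wrist','9')
for q in [(261,258),(261,301)]:
    w=ray(*q,E,k,.046,True)[:2]; print('hole',w.round(4),((w-t)@Rm).round(4))
crop(p,100,110,310,330,3,'w9c')
E
```

```text
Ll [0.4055 0.1963] [-0.0756 -0.0065]
Lr [0.4108 0.1967] [-0.0702 -0.0067]
Rl [0.4961 0.2049] [ 0.0154 -0.0072]
Rr [0.5013 0.2056] [ 0.0207 -0.007 ]
L2l [0.4142 0.115 ] [-0.0752 -0.0883]
L2r [0.4192 0.1155] [-0.0702 -0.0883]
R2l [0.5054 0.1242] [ 0.0165 -0.0884]
R2r [0.5104 0.1247] [ 0.0215 -0.0884]
stopTopL [0.4208 0.074 ] [-0.0728 -0.1298]
stopTopR [0.5196 0.0839] [ 0.0265 -0.13  ]
stopfaceL [0.4197 0.0749] [-0.0738 -0.1287]
stopfaceR [0.5197 0.085 ] [ 0.0267 -0.1289]
hole [0.5376 0.2205] [0.0584 0.0041]
hole [0.528 0.31 ] [0.0578 0.0941]
hole [0.5326 0.2656] [0.0579 0.0494]
hole [0.5327 0.2657] [0.0581 0.0495]
hole [0.5372 0.222 ] [0.0581 0.0056]
```

View pics/w9c.png

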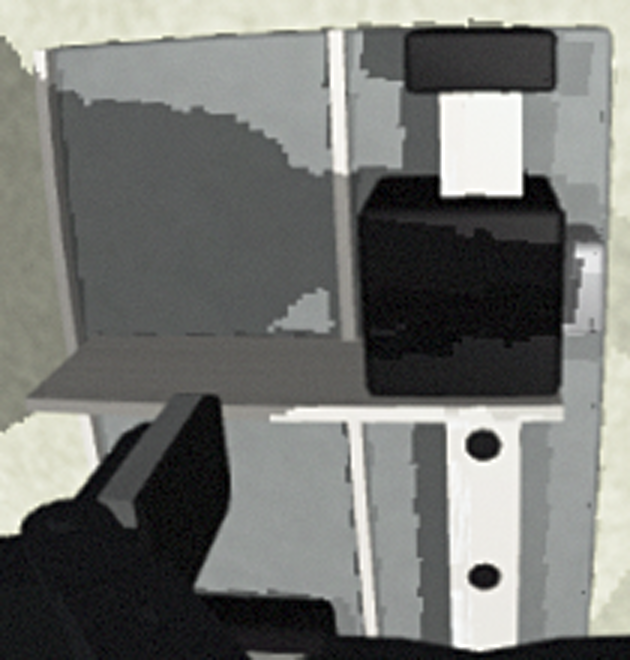

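```bash
python3 -m crank '[[[0.001,-0.034,0],[0,0,0.4],0.085],[[0.001,-0.034,0],[0,0,0.4],0.085],[[0.001,-0.034,0],[0,0,0.4],0.085],[[0.001,-0.034,0],[0,0,0.4],0.085],[[0.001,-0.034,0],[0,0,0.4],0.085],[[0.001,-0.034,0],[0,0,0.4],0.085],[[0,0,0],[0,0,0],0.085]]' 25
python3 - <<'E'
from h import *
p,_,_=look('wrist','14');look('top','14')
rows_to((.54,-.135,.2),np.radians(3.5))
crop(p,150,0,400,240,3.2,'w14c')
a=np.radians(5.85);Rm=np.array([[np.cos(a),-np.sin(a)],[np.sin(a),np.cos(a)]]);t=np.array([.480,.2105])
p,d,E,k=load('wrist','9')
for q in [(400,402),(400,418),(500,402),(500,418)]:
    w=ray(100+q[0]/3,110+q[1]/3,E,k,.063,True)[:2]; print('plate',((w-t)@Rm).round(4))
E
```

```text
t: 18.8
eef_pos: [0.5345, -0.288, 0.2336]
tool_rot: [-0.001, 0.685, 0.728, -0.001]
contact_force: [0.1, 0.1, 0.4]
gripper_width: 0.999
t 18.9 pos [ 0.5375 -0.287   0.2341] gw 0.0852 F [ 0.5 -0.8  0. ]
tool shift needed [0.1515 0.0121 0.0342]
rotvec tool deg [-0.02 -0.02  0.12] q [ 0.822  0.405 -0.575  1.659  0.237  1.148  0.25 ]
plate [0.0373 0.0703]
plate [0.0372 0.0658]
plate [0.0621 0.0703]
plate [0.0622 0.0658]
```

View pics/w14c.png

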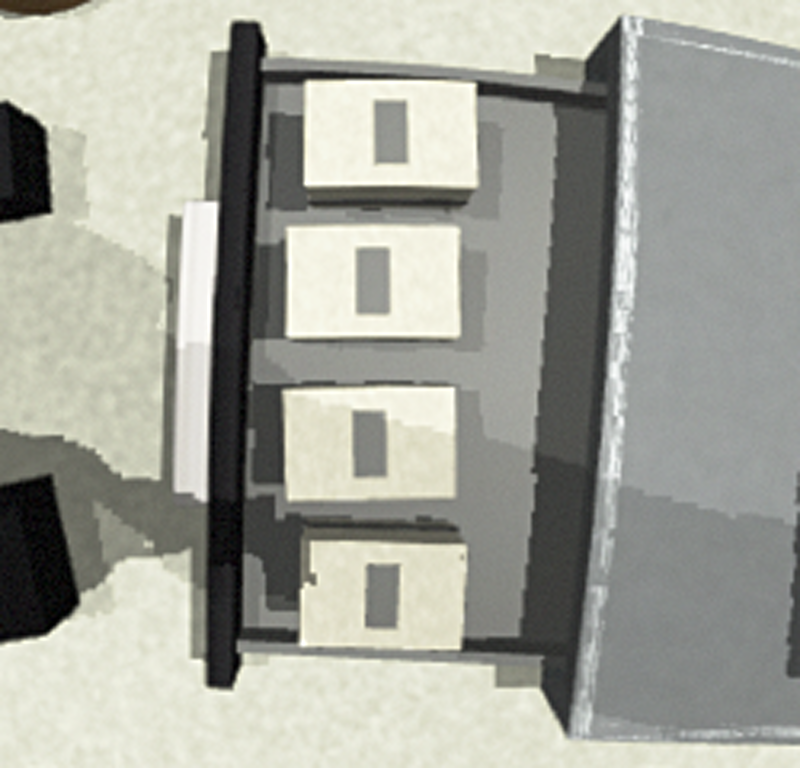

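```bash
cat >> h.py <<'E'
def fit2(loc,W):
    lm=loc.mean(0);wm=W.mean(0);H=(loc-lm).T@(W-wm)
    a=np.arctan2(H[0,1]-H[1,0],H[0,0]+H[1,1]);c,s=np.cos(a),np.sin(a);Rm=np.array([[c,-s],[s,c]])
    t=wm-Rm@lm; print('yaw',np.degrees(a).round(2),'t',t.round(4),'rms',np.sqrt(((loc@Rm.T+t-W)**2).mean()).round(4)); return a,t
E
python3 - <<'E'
from h import *
p,d,E,k=load('wrist','14')
L=np.array([(-.03,.02),(.03,.02),(.03,-.02),(-.03,-.02)])
for q in [[(305,80),(477,82),(476,190),(304,186)],[(286,227),(460,226),(459,338),(287,338)],[(284,390),(456,386),(456,498),(286,499)],[(303,541),(467,544),(463,648),(300,645)]]:
    W=np.array([ray(150+x/3.2,y/3.2,E,k,.066,True)[:2] for x,y in q]); fit2(L,W)
W=cloud(d,E,k,True); print([W[int(y/3.2),150+int(x/3.2)].round(4)[2] for x,y in [(340,130),(330,300),(330,450),(340,600)]])
E
```

```text
yaw 3.0 t [ 0.5392 -0.1373] rms 0.0003
yaw 3.73 t [ 0.5362 -0.1911] rms 0.0003
yaw 4.3 t [ 0.5388 -0.2478] rms 0.0004
yaw 2.27 t [ 0.5469 -0.3022] rms 0.0006
[np.float64(0.0646), np.float64(0.0652), np.float64(0.066), np.float64(0.065)]
```

```bash
python3 -m crank '[[[-0.005,0.003,0.03],[0,0,0.4],0.085],[[-0.005,0.003,0.04],[0,0,0.4],0.085],[[-0.005,0.0026,0.04],[0,0,0.3],0.085],[[0,0,0.04],[0,0,0],0.085],[[0,0,0.03],[0,0,0],0.085],[[0,0,0],[0,0,0],0.085]]' 25
python3 - <<'E'
from h import *
p,_,_=look('wrist','15')
rows_to((.547,-.302,.014),np.radians(2.3))
E
```

```text
t: 19.65
eef_pos: [0.5461, -0.3, 0.0517]
tool_rot: [-0.003, 0.691, 0.723, -0.0]
contact_force: [-0.2, 0.0, 0.4]
gripper_width: 0.995
t 19.7 pos [ 0.5474 -0.3005  0.0537] gw 0.0851 F [ 0.7 -0.4  0.6]
tool shift needed [-0.0015 -0.0004  0.0397]
rotvec tool deg [-0.07 -0.1   0.3 ] q [ 0.763  0.623 -0.494  1.773  0.377  0.844  0.138]
```

View pics/wrist_15.png

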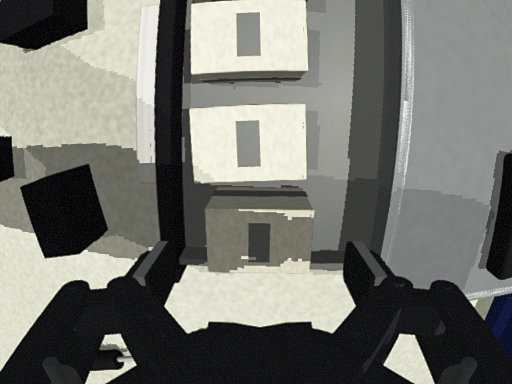

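```bash
python3 -m crank '[[[-0.0008,0,0.02],[0,0,0.3],0.085],[[-0.0007,0,0.02],[0,0,0],0.085],[[0,0,0],[0,0,0],0.08],[[0,0,0],[0,0,0],0.07],[[0,0,0],[0,0,0],0.06],[[0,0,0],[0,0,0],0.052],[[0,0,0],[0,0,0],0.052]]' 30
python3 - <<'E'
from h import *
p,_,_=look('wrist','16')
rows_to((.547,-.302,.014),np.radians(2.3))
E
```

```text
t: 20.58
eef_pos: [0.5475, -0.3033, 0.0154]
tool_rot: [0.001, 0.693, 0.721, 0.0]
contact_force: [-1.0, 0.7, 5.8]
gripper_width: 0.693
t 20.62 pos [ 0.5475 -0.3032  0.0154] gw 0.0595 F [-1.4  1.1  6.8]
tool shift needed [ 0.0012 -0.0005  0.0014]
rotvec tool deg [ 0.05  0.04 -0.07] q [ 0.746  0.673 -0.467  1.788  0.412  0.777  0.108]
```

View pics/wrist_16.png

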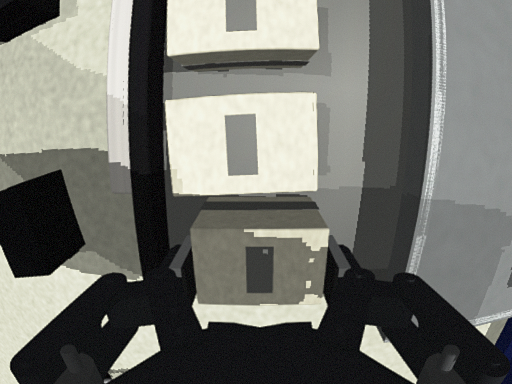

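```bash
python3 -m crank '[[[0,0,-0.02],[0,0,0],0.052],[[0,0,-0.035],[0,0,0],0.052],[[0,0,-0.04],[0,0,0],0.052],[[0,0,-0.025],[0,0,0],0.052],[[0,0,0],[0,0,0],0.052]]' 30
python3 -m crank '[[[0.05,-0.007,0],[0,0,0],0.052],[[0.055,-0.0077,0],[0,0,0],0.052],[[0.055,-0.0077,0],[0,0,0],0.052],[[0.055,-0.0077,0],[0,0,0],0.052],[[0.055,-0.0077,0],[0,0,0],0.052],[[0.055,-0.0077,0],[0,0,0],0.052],[[0.055,-0.0077,0],[0,0,0],0.052],[[0.055,-0.0077,0],[0,0,0],0.052],[[0.055,-0.0077,0],[0,0,0],0.052],[[0.055,-0.0077,0],[0,0,0],0.052]]' 30
python3 -m crank '[[[0,0,0],[0,0,-3.55],0.052],[[0,0,0],[0,0,0],0.052],[[0,0,0],[0,0,0],0.052]]'
python3 - <<'E'
from h import *
p,_,_=look('wrist','17')
rows_to((.4485,.2435,.0105),np.radians(5.85))
E
```

```text
t: 21.25
eef_pos: [0.5487, -0.3036, 0.1376]
tool_rot: [0.002, 0.693, 0.721, 0.001]
contact_force: [0.7, 0.0, -1.6]
gripper_width: 0.698
t: 22.5
eef_pos: [0.4486, 0.2397, 0.1338]
tool_rot: [-0.0, 0.693, 0.721, -0.001]
contact_force: [0.9, 0.2, -1.1]
gripper_width: 0.705
t: 22.88
eef_pos: [0.4496, 0.2373, 0.134]
tool_rot: [-0.0, 0.672, 0.741, -0.001]
contact_force: [-0.1, 0.4, -0.6]
gripper_width: 0.693
t 22.93 pos [0.4497 0.2373 0.1341] gw 0.0591 F [ 0.2  0.1 -1. ]
tool shift needed [ 0.0063 -0.0005  0.1236]
rotvec tool deg [-0.04  0.04 -0.23] q [ 0.002  0.389 -0.741  1.982  0.335  0.895 -0.817]
```

View pics/wrist_17.png

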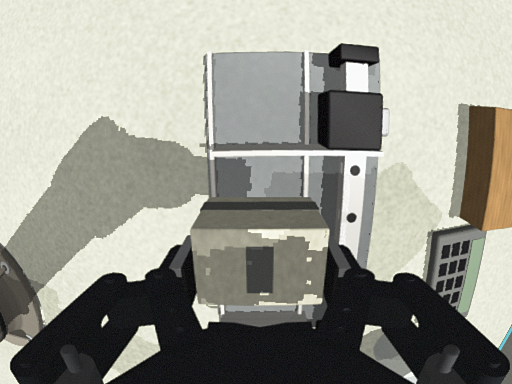

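```bash
python3 -m crank '[[[0.005,-0.0005,0.03],[0,0,-0.2],0.052],[[0,0,0.035],[0,0,0],0.052],[[0,0,0.03],[0,0,0],0.052],[[0,0,0.02],[0,0,0],0.052],[[0,0,0.006],[0,0,0],0.052],[[0,0,0],[0,0,0],0.052],[[0,0,0],[0,0,0],0.052]]' 30
python3 - <<'E'
from h import *
p,_,_=look('wrist','18')
rows_to((.4485,.2435,.0095),np.radians(5.85))
E
```

```text
t: 23.8
eef_pos: [0.4494, 0.244, 0.0146]
tool_rot: [0.0, 0.669, 0.743, 0.001]
contact_force: [0.4, 0.8, -0.7]
gripper_width: 0.698
t 23.85 pos [0.4494 0.2439 0.0145] gw 0.0591 F [-0.   0.2 -1.3]
tool shift needed [-0.0003 -0.0009  0.005 ]
rotvec tool deg [ 0.1  -0.03  0.12] q [-0.122  0.569 -0.621  2.056  0.528  0.674 -0.988]
```

View pics/wrist_18.png

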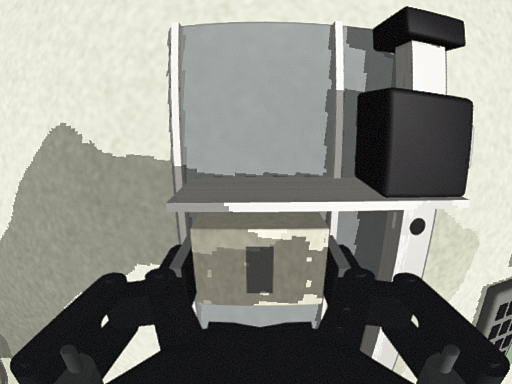

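```bash
python3 -m crank '[[[0,-0.0005,0.002],[0,0,0],0.052],[[0,0,0.002],[0,0,0],0.052],[[0,0,0.001],[0,0,0],0.052],[[0,0,0],[0,0,0],0.052]]'
```

```text
t: 24.35
eef_pos: [0.4482, 0.2435, 0.0094]
tool_rot: [0.0, 0.669, 0.743, -0.0]
contact_force: [-3.0, -1.8, 10.8]
gripper_width: 0.7
```

```bash
python3 -m crank '[[[0,0,0],[0,0,0],0.061],[[0,0,0],[0,0,0],0.066],[[0,0,0],[0,0,0],0.075],[[0,0,-0.002],[0,0,0],0.082],[[0,0,-0.03],[0,0,0],0.085],[[0,0,-0.05],[0,0,0],0.085],[[0,0,-0.05],[0,0,0],0.085],[[0,0,-0.04],[0,0,0],0.085],[[0,0,0],[0,0,0],0.085]]' 25
python3 - <<'E'
from h import *
p,_,_=look('wrist','19')
rows_to((.5388,-.2478,.10),np.radians(4.3))
E
```

```text
t: 25.48
eef_pos: [0.4499, 0.2448, 0.1838]
tool_rot: [0.001, 0.669, 0.743, 0.003]
contact_force: [-0.1, 0.3, 0.3]
gripper_width: 0.995
t 25.52 pos [0.4489 0.2438 0.1819] gw 0.0853 F [ 0.8  0.  -0.7]
tool shift needed [-0.4983  0.0381  0.0817]
rotvec tool deg [ 0.17 -0.03  1.66] q [ 0.034  0.331 -0.782  1.933  0.28   0.985 -0.774]
```

View pics/wrist_19.png

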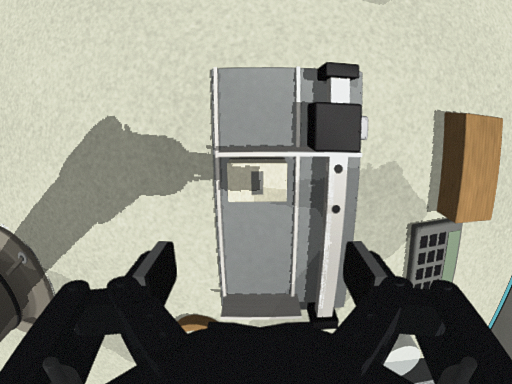

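```bash
python3 -m crank '[[[-0.05,0.0038,0],[0,0,0],0.085],[[-0.05,0.0038,0],[0,0,0],0.085],[[-0.05,0.0038,0],[0,0,0],0.085],[[-0.05,0.0038,0],[0,0,0],0.085],[[-0.05,0.0038,0],[0,0,0],0.085],[[-0.05,0.0038,0],[0,0,0],0.085],[[-0.05,0.0038,0],[0,0,0],0.085],[[-0.05,0.0038,0],[0,0,0],0.085],[[-0.05,0.0038,0],[0,0,0],0.085],[[-0.05,0.0038,0],[0,0,1.6],0.085]]' 25
python3 -m crank '[[[0,0,0],[0,0,0],0.085],[[0,0,0],[0,0,0],0.085]]'
python3 - <<'E'
from h import *
p,_,_=look('wrist','20')
rows_to((.5388,-.2478,.014),np.radians(4.3))
p,d,E,k=load('wrist','20')
crop(p,130,100,380,290,3.2,'w20c')
E
```

```text
t: 26.78
eef_pos: [0.5371, -0.2512, 0.1788]
tool_rot: [-0.001, 0.68, 0.733, -0.001]
contact_force: [0.7, 0.4, 1.2]
gripper_width: 0.995
t: 27.02
eef_pos: [0.5372, -0.2489, 0.1791]
tool_rot: [-0.001, 0.679, 0.734, -0.0]
contact_force: [-0.5, 0.7, -0.0]
gripper_width: 0.996
t 27.07 pos [ 0.5375 -0.2482  0.1795] gw 0.0849 F [0.6 0.  0.6]
tool shift needed [1.000e-04 1.600e-03 1.655e-01]
rotvec tool deg [-0.09 -0.09  0.18] q [ 0.754  0.427 -0.555  1.758  0.256  1.031  0.184]
```

View pics/w20c.png

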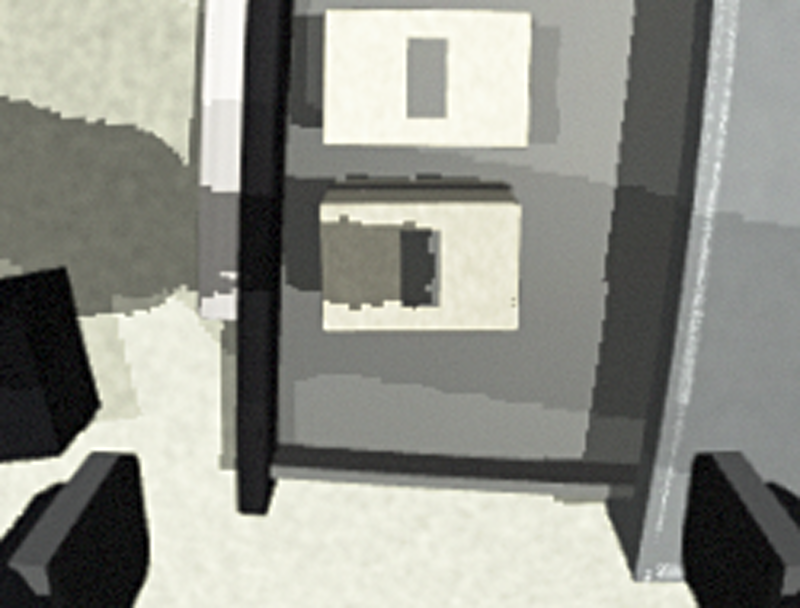

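```bash
python3 - <<'E'
from h import *
p,d,E,k=load('wrist','20')
L=np.array([(-.03,.02),(.03,.02),(.03,-.02),(-.03,-.02)])
for q in [[(321,202),(521,204),(518,330),(322,330)],[(324,11),(531,13),(529,146),(323,144)]]:
    W=np.array([ray(130+x/3.2,100+y/3.2,E,k,.066,True)[:2] for x,y in q]); fit2(L,W)
E
```

```text
yaw 4.01 t [ 0.5389 -0.2475] rms 0.0003
yaw 3.83 t [ 0.5364 -0.1908] rms 0.0003
```

Unmoved. Descend and grasp.

```bash
python3 -m crank '[[[0.0003,0.001,0.04],[0,0,0.1],0.085],[[0.0003,0.0004,0.045],[0,0,0.1],0.085],[[0,0,0.045],[0,0,0],0.085],[[0,0,0.035],[0,0,0],0.085],[[0,0,0],[0,0,0],0.08],[[0,0,0],[0,0,0],0.07],[[0,0,0],[0,0,0],0.06],[[0,0,0],[0,0,0],0.052],[[0,0,0],[0,0,0],0.052]]' 30
python3 -m crank '[[[0,0,-0.02],[0,0,0],0.052],[[0,0,-0.035],[0,0,0],0.052],[[0,0,-0.04],[0,0,0],0.052],[[0,0,-0.025],[0,0,0],0.052],[[0,0,0],[0,0,0],0.052]]' 30
python3 - <<'E'
from h import *
p,_,_=look('wrist','21')
rows_to((.4532,.1977,.135),np.radians(5.85))
E
```

```text
t: 28.2
eef_pos: [0.5406, -0.2493, 0.0176]
tool_rot: [0.001, 0.681, 0.732, 0.0]
contact_force: [-0.9, 0.7, 6.6]
gripper_width: 0.695
t: 28.82
eef_pos: [0.5411, -0.2498, 0.139]
tool_rot: [0.003, 0.681, 0.732, 0.001]
contact_force: [-0.6, 0.2, -1.5]
gripper_width: 0.698
t 28.88 pos [ 0.5399 -0.2495  0.1371] gw 0.059 F [-0.3  0.7 -1.7]
tool shift needed [ 0.4523 -0.054   0.0013]
rotvec tool deg [ 0.13  0.09 -1.69] q [ 0.74   0.476 -0.541  1.794  0.295  0.95   0.148]
```

View pics/wrist_21.png

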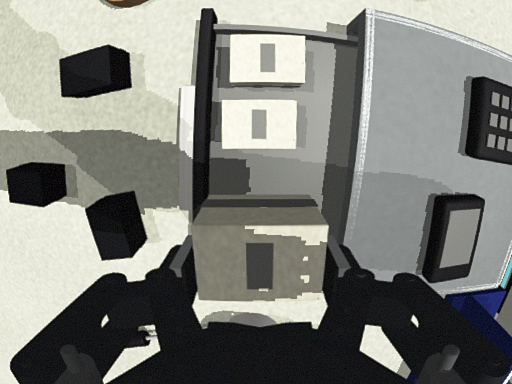

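```bash
python3 -m crank '[[[0.045,-0.0054,0],[0,0,0],0.052],[[0.045,-0.0054,0],[0,0,0],0.052],[[0.045,-0.0054,0],[0,0,0],0.052],[[0.045,-0.0054,0],[0,0,0],0.052],[[0.045,-0.0054,0],[0,0,0],0.052],[[0.045,-0.0054,0],[0,0,0],0.052],[[0.045,-0.0054,0],[0,0,0],0.052],[[0.045,-0.0054,0],[0,0,0],0.052],[[0.045,-0.0054,0],[0,0,0],0.052],[[0.045,-0.0054,0],[0,0,-1.7],0.052]]' 30
python3 -m crank '[[[0,0,0],[0,0,0],0.052],[[0,0,0],[0,0,0],0.052]]'
python3 - <<'E'
from h import *
p,_,_=look('wrist','22')
rows_to((.4532,.1957,.0145),np.radians(5.85))
E
```

```text
t: 30.12
eef_pos: [0.4515, 0.1965, 0.1346]
tool_rot: [-0.0, 0.67, 0.743, -0.001]
contact_force: [1.2, 0.1, -2.0]
gripper_width: 0.697
t: 30.38
eef_pos: [0.4521, 0.1948, 0.1347]
tool_rot: [-0.0, 0.67, 0.742, -0.001]
contact_force: [-0.5, 0.1, -0.7]
gripper_width: 0.695
t 30.43 pos [0.4525 0.1942 0.1348] gw 0.0591 F [ 0.1 -1.  -1.3]
tool shift needed [0.0015 0.0011 0.1203]
rotvec tool deg [-0.09  0.07 -0.05] q [ 0.074  0.356 -0.722  2.017  0.305  0.878 -0.714]
```

View pics/wrist_22.png

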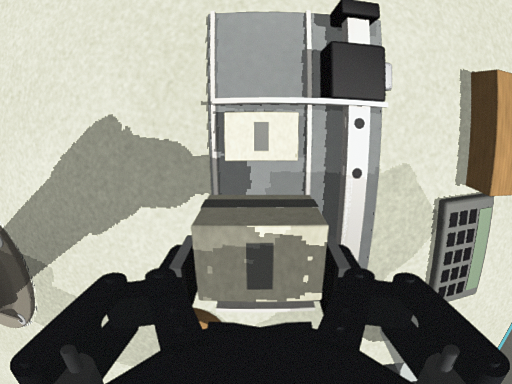

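```bash
cat >> h.py <<'E'
_a=np.radians(5.85);RM=np.array([[np.cos(_a),-np.sin(_a)],[np.sin(_a),np.cos(_a)]]);RT=np.array([.480,.2105])
def rack(w): return ((np.asarray(w)[:2]-RT)@RM).round(4)
E
python3 - <<'E'
from h import *
p,d,E,k=load('wrist','22')
for q in [(225,113),(298,113),(299,160),(226,160)]: print(rack(ray(*q,E,k,.060,True)))
E
python3 -m crank '[[[0.001,0.001,0.03],[0,0,0],0.052],[[0,0,0.035],[0,0,0],0.052],[[0,0,0.03],[0,0,0],0.052],[[0,0,0.022],[0,0,0],0.052],[[0,0,0],[0,0,0],0.052],[[0,0,0],[0,0,0],0.052]]' 30
python3 - <<'E'
from h import *
p,_,_=look('wrist','23')
rows_to((.4532,.1957,.0116),np.radians(5.85))
E
```

```text
[-0.0569  0.0558]
[0.0015 0.0558]
[0.003  0.0174]
[-0.0567  0.0174]
t: 31.18
eef_pos: [0.4542, 0.1963, 0.0192]
tool_rot: [0.0, 0.67, 0.742, 0.0]
contact_force: [0.3, 0.1, -1.3]
gripper_width: 0.694
t 31.23 pos [0.4545 0.1966 0.0195] gw 0.0594 F [ 0.1 -0.6 -0.8]
tool shift needed [-0.0008 -0.0014  0.0079]
rotvec tool deg [ 0.08 -0.01 -0.03] q [-0.043  0.536 -0.606  2.091  0.498  0.656 -0.884]
```

View pics/wrist_23.png

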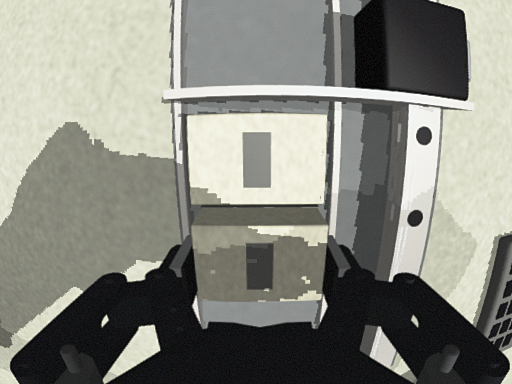

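Good; small gap to the first carton. Lower the remaining few mm and release.

```bash
python3 -m crank '[[[-0.0007,-0.001,0.003],[0,0,0],0.052],[[0,0,0.002],[0,0,0],0.052],[[0,0,0.002],[0,0,0],0.052],[[0,0,0],[0,0,0],0.052]]'
```

```text
t: 31.72
eef_pos: [0.4528, 0.196, 0.0117]
tool_rot: [0.0, 0.67, 0.742, 0.0]
contact_force: [0.4, -0.3, 1.0]
gripper_width: 0.693
```

```bash
python3 -m crank '[[[0,0,0.0005],[0,0,0],0.058],[[0,0,0],[0,0,0],0.062],[[0,0,0],[0,0,0],0.068],[[0,0,0],[0,0,0],0.076],[[0,0,-0.002],[0,0,0],0.082],[[0,0,-0.03],[0,0,0],0.085],[[0,0,-0.05],[0,0,0],0.085],[[0,0,-0.05],[0,0,0],0.085],[[0,0,-0.035],[0,0,0],0.085],[[0,0,0],[0,0,0],0.085]]' 25
python3 - <<'E'
from h import *
rows_to((.5364,-.1908,.18),np.radians(3.8))
E
```

```text
t: 32.98
eef_pos: [0.4544, 0.197, 0.1809]
tool_rot: [0.001, 0.67, 0.742, 0.002]
contact_force: [-0.8, 0.3, -0.3]
gripper_width: 0.992
t 32.98 pos [0.4544 0.197  0.1809] gw 0.0847 F [-0.8  0.3 -0.3]
tool shift needed [-0.3942  0.042   0.0007]
rotvec tool deg [ 0.32 -0.07  2.06] q [ 0.115  0.297 -0.762  1.97   0.251  0.963 -0.666]
```

```bash
python3 -m crank '[[[-0.0435,0.0047,0],[0,0,0],0.085],[[-0.0435,0.0047,0],[0,0,0],0.085],[[-0.0435,0.0047,0],[0,0,0],0.085],[[-0.0435,0.0047,0],[0,0,0],0.085],[[-0.0435,0.0047,0],[0,0,0],0.085],[[-0.0435,0.0047,0],[0,0,0],0.085],[[-0.0435,0.0047,0],[0,0,0],0.085],[[-0.0435,0.0047,0],[0,0,0],0.085],[[-0.0435,0.0047,0],[0,0,2],0.085],[[0,0,0],[0,0,0],0.085]]' 25
python3 -m crank '[[[0,0,0],[0,0,0],0.085]]'
python3 - <<'E'
from h import *
p,_,_=look('wrist','24')
rows_to((.5364,-.1908,.014),np.radians(3.8))
crop(p,130,100,380,290,3.2,'w24c')
E
```

```text
t: 34.22
eef_pos: [0.5339, -0.1934, 0.1764]
tool_rot: [-0.001, 0.685, 0.728, -0.001]
contact_force: [0.2, 0.5, 0.2]
gripper_width: 0.995
t: 34.35
eef_pos: [0.5342, -0.1882, 0.1771]
tool_rot: [-0.001, 0.683, 0.731, -0.0]
contact_force: [-0.5, 0.1, 0.5]
gripper_width: 0.995
t 34.4 pos [ 0.5344 -0.1876  0.1774] gw 0.0846 F [ 0.7  1.2 -0. ]
tool shift needed [-0.0035  0.002   0.1634]
rotvec tool deg [-0.07 -0.06  0.18] q [ 0.675  0.389 -0.564  1.82   0.242  1.003  0.083]
```

View pics/w24c.png

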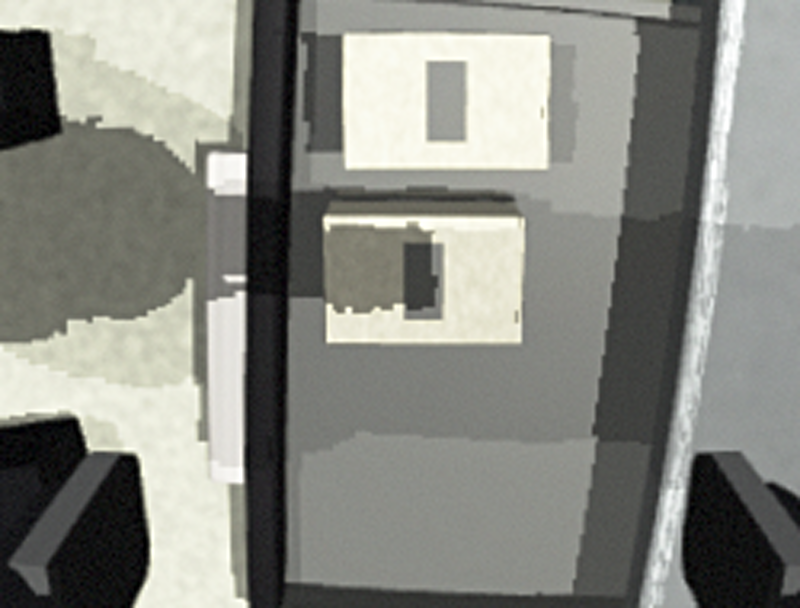

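```bash
python3 - <<'E'
from h import *
p,d,E,k=load('wrist','24')
L=np.array([(-.03,.02),(.03,.02),(.03,-.02),(-.03,-.02)])
for q in [[(323,215),(524,217),(521,343),(326,342)],[(343,34),(550,35),(549,169),(344,168)]]:
    W=np.array([ray(130+x/3.2,100+y/3.2,E,k,.066,True)[:2] for x,y in q]); fit2(L,W)
E
python3 -m crank '[[[-0.003,0.001,0.04],[0,0,0.1],0.085],[[0,0.0005,0.045],[0,0,0.1],0.085],[[0,0,0.045],[0,0,0],0.085],[[0,0,0.032],[0,0,0],0.085],[[0,0,0],[0,0,0],0.08],[[0,0,0],[0,0,0],0.07],[[0,0,0],[0,0,0],0.06],[[0,0,0],[0,0,0],0.052],[[0,0,0],[0,0,0],0.052]]' 30
```

```text
yaw 3.56 t [ 0.5371 -0.1903] rms 0.0003
yaw 3.89 t [ 0.5401 -0.1365] rms 0.0003
t: 35.52
eef_pos: [0.5378, -0.192, 0.018]
tool_rot: [0.001, 0.684, 0.729, 0.001]
contact_force: [-1.5, 1.6, 7.7]
gripper_width: 0.695
```

```bash
python3 -m crank '[[[0,0,-0.02],[0,0,0],0.052],[[0,0,-0.035],[0,0,0],0.052],[[0,0,-0.04],[0,0,0],0.052],[[0,0,-0.025],[0,0,0],0.052],[[0,0,0],[0,0,0],0.052]]' 30
python3 - <<'E'
from h import *
rows_to((.4579,.1504,.135),np.radians(5.85))
E
```

```text
t: 36.15
eef_pos: [0.5382, -0.1925, 0.1393]
tool_rot: [0.003, 0.684, 0.729, 0.001]
contact_force: [0.7, 1.1, -2.4]
gripper_width: 0.698
t 36.15 pos [ 0.5382 -0.1925  0.1393] gw 0.0596 F [ 0.7  1.1 -2.4]
tool shift needed [ 0.3473 -0.0583  0.0032]
rotvec tool deg [ 0.28  0.14 -2.19] q [ 0.665  0.437 -0.551  1.849  0.282  0.928  0.051]
```

```bash
python3 -m crank '[[[0.0385,-0.0065,0],[0,0,0],0.052],[[0.0385,-0.0065,0],[0,0,0],0.052],[[0.0385,-0.0065,0],[0,0,0],0.052],[[0.0385,-0.0065,0],[0,0,0],0.052],[[0.0385,-0.0065,0],[0,0,0],0.052],[[0.0385,-0.0065,0],[0,0,0],0.052],[[0.0385,-0.0065,0],[0,0,0],0.052],[[0.0385,-0.0065,0],[0,0,0],0.052],[[0.0385,-0.0065,0],[0,0,-2.1],0.052],[[0,0,0],[0,0,0],0.052]]' 30
python3 -m crank '[[[0,0,0],[0,0,0],0.052]]'
python3 - <<'E'
from h import *
p,_,_=look('wrist','25')
rows_to((.4579,.1504,.0145),np.radians(5.85))
E
```

```text
t: 37.4
eef_pos: [0.4544, 0.1532, 0.1359]
tool_rot: [-0.001, 0.668, 0.744, 0.0]
contact_force: [-0.5, -0.2, -1.6]
gripper_width: 0.697
t: 37.52
eef_pos: [0.4555, 0.1491, 0.1355]
tool_rot: [-0.0, 0.671, 0.742, -0.001]
contact_force: [-0.3, 0.2, -2.5]
gripper_width: 0.699
t 37.58 pos [0.4558 0.1487 0.1356] gw 0.0596 F [ 0.6  0.9 -1.6]
tool shift needed [0.0016 0.0024 0.1211]
rotvec tool deg [-0.06  0.05 -0.16] q [ 0.156  0.329 -0.706  2.045  0.28   0.864 -0.609]
```

View pics/wrist_25.png

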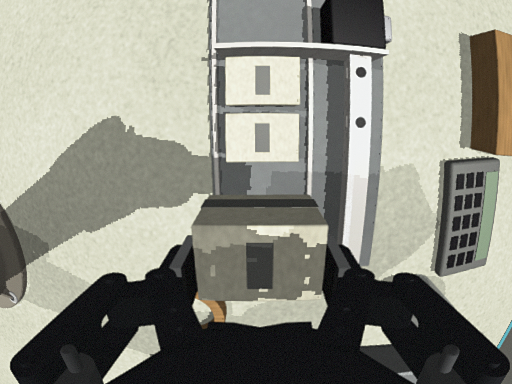

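```bash
python3 - <<'E'
from h import *
p,d,E,k=load('wrist','25')
for q in [(225,161),(300,161),(225,113)]: print(rack(ray(*q,E,k,.060,True)))
E
python3 -m crank '[[[0.0015,0.002,0.03],[0,0,-0.1],0.052],[[0,0,0.035],[0,0,0],0.052],[[0,0,0.03],[0,0,0],0.052],[[0,0,0.022],[0,0,0],0.052],[[0,0,0],[0,0,0],0.052],[[0,0,0],[0,0,0],0.052]]' 30
python3 - <<'E'
from h import *
p,_,_=look('wrist','26')
rows_to((.4579,.1504,.0120),np.radians(5.85))
E
```

```text
[-0.0588 -0.0292]
[ 0.0028 -0.0294]
[-0.058   0.0101]
t: 38.33
eef_pos: [0.4584, 0.1513, 0.0197]
tool_rot: [0.0, 0.67, 0.742, 0.0]
contact_force: [-0.5, -0.3, -1.0]
gripper_width: 0.692
t 38.38 pos [0.4587 0.1515 0.02  ] gw 0.0595 F [ 0.1 -0.3 -1.3]
tool shift needed [-0.001  -0.0009  0.008 ]
rotvec tool deg [ 0.09 -0.01 -0.03] q [ 0.035  0.516 -0.59   2.12   0.48   0.637 -0.787]
```

View pics/wrist_26.png

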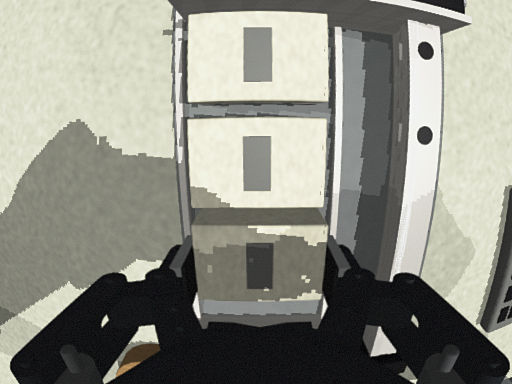

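```bash
python3 -m crank '[[[-0.001,-0.0008,0.003],[0,0,0],0.052],[[0,0,0.002],[0,0,0],0.052],[[0,0,0.0025],[0,0,0],0.052],[[0,0,0],[0,0,0],0.052]]'
python3 -m crank '[[[0,0,0.0005],[0,0,0],0.058],[[0,0,0],[0,0,0],0.062],[[0,0,0],[0,0,0],0.068],[[0,0,0],[0,0,0],0.076],[[0,0,-0.002],[0,0,0],0.082],[[0,0,-0.03],[0,0,0],0.085],[[0,0,-0.05],[0,0,0],0.085],[[0,0,-0.05],[0,0,0],0.085],[[0,0,-0.035],[0,0,0],0.085],[[0,0,0],[0,0,0],0.085]]' 25
python3 - <<'E'
from h import *
rows_to((.5401,-.1365,.18),np.radians(3.8))
E
```

```text
t: 38.88
eef_pos: [0.4573, 0.1507, 0.012]
tool_rot: [0.0, 0.67, 0.742, -0.0]
contact_force: [-1.8, -2.2, 5.1]
gripper_width: 0.697
t: 40.12
eef_pos: [0.4589, 0.1514, 0.1808]
tool_rot: [0.002, 0.67, 0.742, 0.002]
contact_force: [0.6, 0.2, 0.3]
gripper_width: 0.989
t 40.12 pos [0.4589 0.1514 0.1808] gw 0.0845 F [0.6 0.2 0.3]
tool shift needed [-0.2947  0.0514  0.001 ]
rotvec tool deg [ 0.33 -0.03  2.06] q [ 0.199  0.271 -0.746  1.996  0.227  0.951 -0.559]
```

```bash
python3 -m crank '[[[-0.037,0.0064,0],[0,0,0],0.085],[[-0.037,0.0064,0],[0,0,0],0.085],[[-0.037,0.0064,0],[0,0,0],0.085],[[-0.037,0.0064,0],[0,0,0],0.085],[[-0.037,0.0064,0],[0,0,0],0.085],[[-0.037,0.0064,0],[0,0,0],0.085],[[-0.037,0.0064,0],[0,0,0],0.085],[[-0.037,0.0066,0],[0,0,2],0.085],[[0,0,0],[0,0,0],0.085],[[0,0,0],[0,0,0],0.085]]' 25
python3 - <<'E'
from h import *
p,_,_=look('wrist','27')
rows_to((.5401,-.1365,.014),np.radians(3.8))
crop(p,130,100,380,290,3.2,'w27c')
E
```

```text
t: 41.38
eef_pos: [0.5378, -0.1376, 0.1771]
tool_rot: [-0.001, 0.682, 0.731, -0.0]
contact_force: [-0.5, 0.7, 1.4]
gripper_width: 0.997
t 41.42 pos [ 0.538  -0.1371  0.1774] gw 0.0847 F [-0.2  0.7  0.3]
tool shift needed [0.0003 0.0023 0.1634]
rotvec tool deg [-0.07 -0.05  0.18] q [ 0.604  0.373 -0.581  1.845  0.24   0.995 -0.008]
```

View pics/w27c.png

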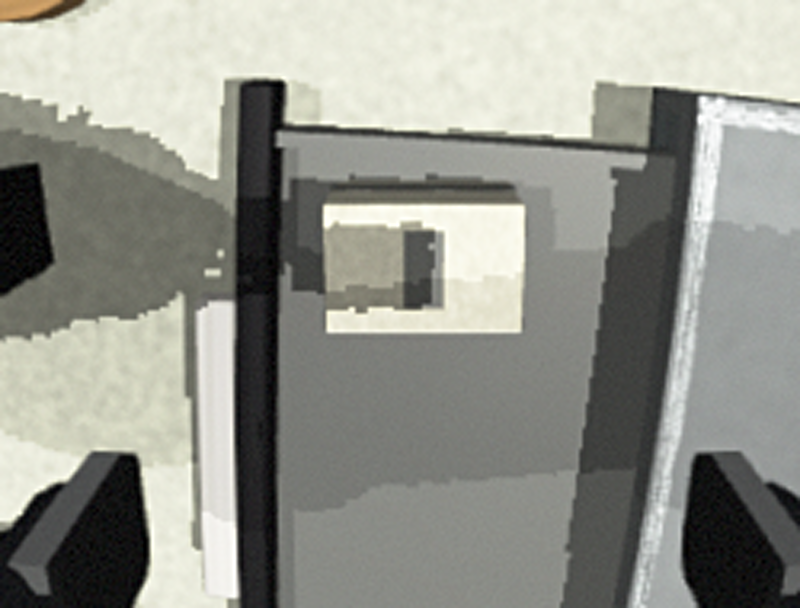

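```bash
python3 -m crank '[[[0,0.0012,0.04],[0,0,0.1],0.085],[[0,0.0005,0.045],[0,0,0.1],0.085],[[0,0,0.045],[0,0,0],0.085],[[0,0,0.032],[0,0,0],0.085],[[0,0,0],[0,0,0],0.08],[[0,0,0],[0,0,0],0.07],[[0,0,0],[0,0,0],0.06],[[0,0,0],[0,0,0],0.052],[[0,0,0],[0,0,0],0.052]]' 30
python3 -m crank '[[[0,0,-0.02],[0,0,0],0.052],[[0,0,-0.035],[0,0,0],0.052],[[0,0,-0.04],[0,0,0],0.052],[[0,0,-0.025],[0,0,0],0.052],[[0,0,0],[0,0,0],0.052]]' 30
python3 - <<'E'
from h import *
rows_to((.4625,.1060,.135),np.radians(5.85))
E
```

```text
t: 42.55
eef_pos: [0.5415, -0.1383, 0.0179]
tool_rot: [0.001, 0.684, 0.729, 0.001]
contact_force: [-0.6, 0.6, 6.9]
gripper_width: 0.697
t: 43.18
eef_pos: [0.5419, -0.1387, 0.1392]
tool_rot: [0.002, 0.684, 0.729, 0.001]
contact_force: [-0.3, -0.1, -2.9]
gripper_width: 0.699
t 43.17 pos [ 0.5419 -0.1387  0.1392] gw 0.0597 F [-0.3 -0.1 -2.9]
tool shift needed [ 0.2493 -0.0637  0.0034]
rotvec tool deg [ 0.29  0.12 -2.19] q [ 0.59   0.422 -0.569  1.876  0.283  0.918 -0.048]
```

```bash
python3 -m crank '[[[0.031,-0.008,0],[0,0,0],0.052],[[0.031,-0.008,0],[0,0,0],0.052],[[0.031,-0.008,0],[0,0,0],0.052],[[0.031,-0.008,0],[0,0,0],0.052],[[0.031,-0.008,0],[0,0,0],0.052],[[0.031,-0.008,0],[0,0,0],0.052],[[0.031,-0.008,0],[0,0,0],0.052],[[0.031,-0.0078,0],[0,0,-2.1],0.052],[[0,0,0],[0,0,0],0.052],[[0,0,0],[0,0,0],0.052]]' 30
python3 - <<'E'
from h import *
p,_,_=look('wrist','28')
rows_to((.4625,.1047,.0145),np.radians(5.85))
E
```

```text
t: 44.42
eef_pos: [0.4603, 0.1042, 0.1356]
tool_rot: [-0.0, 0.671, 0.742, -0.001]
contact_force: [-0.2, -0.2, -1.4]
gripper_width: 0.698
t 44.48 pos [0.4606 0.1038 0.1356] gw 0.0591 F [ 0.  -0.1 -0.2]
tool shift needed [0.0008 0.0021 0.1211]
rotvec tool deg [-0.05  0.04 -0.16] q [ 0.242  0.313 -0.693  2.062  0.264  0.855 -0.503]
```

View pics/wrist_28.png

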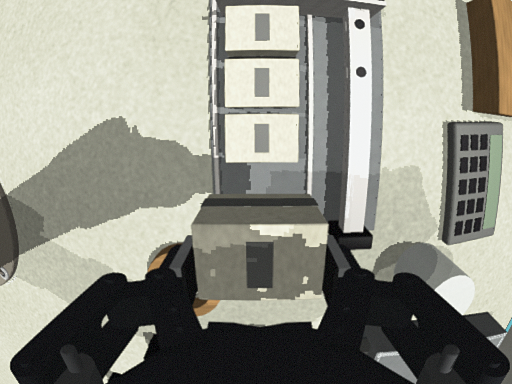

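```bash
python3 - <<'E'
from h import *
p,d,E,k=load('wrist','28')
for q in [(225,161),(300,161)]: print(rack(ray(*q,E,k,.060,True)))
o,M=st()
# carton held: top face centre approx in image vs tool
for q in [(193,234),(328,232),(194,299),(324,298)]:
    w=ray(*q,E,k,o['eef_pos'][2]+.048,True); print((M.T@(w-o['eef_pos'])).round(4))
E
python3 -m crank '[[[0.0008,0.0018,0.03],[0,0,-0.1],0.052],[[0,0,0.035],[0,0,0],0.052],[[0,0,0.03],[0,0,0],0.052],[[0,0,0.022],[0,0,0],0.052],[[0,0,0],[0,0,0],0.052],[[0,0,0],[0,0,0],0.052]]' 30
python3 - <<'E'
from h import *
p,_,_=look('wrist','29')
rows_to((.4625,.1047,.0120),np.radians(5.85))
E
```

```text
[-0.0586 -0.0745]
[ 0.003  -0.0746]
[ 0.0179 -0.029  -0.048 ]
[ 0.0188  0.0296 -0.048 ]
[-0.0169 -0.0319 -0.048 ]
[-0.0163  0.031  -0.048 ]
t: 45.22
eef_pos: [0.463, 0.1056, 0.0197]
tool_rot: [0.0, 0.67, 0.742, 0.0]
contact_force: [-0.4, 0.4, -1.6]
gripper_width: 0.696
t 45.27 pos [0.4633 0.1058 0.02  ] gw 0.0598 F [ 0.4  0.6 -1.2]
tool shift needed [-0.001  -0.0009  0.008 ]
rotvec tool deg [ 0.09 -0.   -0.03] q [ 0.12   0.503 -0.577  2.138  0.468  0.623 -0.686]
```

View pics/wrist_29.png

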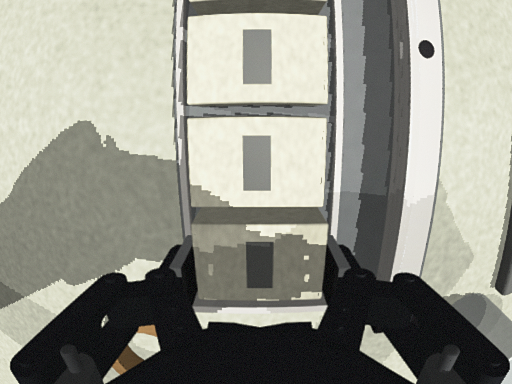

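```bash
python3 -m crank '[[[-0.0005,-0.0008,0.003],[0,0,0],0.052],[[0,0,0.002],[0,0,0],0.052],[[0,0,0.0025],[0,0,0],0.052],[[0,0,0],[0,0,0],0.052]]'
python3 -m crank '[[[0,0,0.0005],[0,0,0],0.058],[[0,0,0],[0,0,0],0.062],[[0,0,0],[0,0,0],0.068],[[0,0,0],[0,0,0],0.076],[[0,0,-0.002],[0,0,0],0.082],[[0,0,-0.03],[0,0,0],0.085],[[0,0,-0.05],[0,0,0],0.085],[[0,0,-0.05],[0,0,0],0.085],[[0,0,-0.035],[0,0,0],0.085],[[0,0,0],[0,0,0],0.085]]' 25

```

```text
t: 45.78
eef_pos: [0.4618, 0.1054, 0.012]
tool_rot: [0.0, 0.67, 0.742, -0.0]
contact_force: [-1.4, -2.0, 4.6]
gripper_width: 0.697
t: 47.02
eef_pos: [0.4635, 0.106, 0.1808]
tool_rot: [0.002, 0.67, 0.742, 0.002]
contact_force: [0.1, -0.7, 0.1]
gripper_width: 0.992
```

```bash
python3 - <<'E'
from h import *
p,d,E,k=load('wrist','14')
for n,x,y,z in [('lipT',184,203,.036),('lipB',176,490,.036),('panelT',232,25,.038),('panelB',207,683,.038),('panel rear',243,640,.038),('boxT',622,20,.06),('boxB',570,738,.06),('boxmid',605,370,.06)]:
    print(n,ray(150+x/3.2,y/3.2,E,k,z,True).round(4))
look('top','30'); look('wrist','30'); look('scene','30')
p=load('top','30')[0]; crop(p,125,165,255,250,6,'t30r')
rows_to((.42,-.2165,.18),np.radians(1))
E
```

```text
lipT [ 0.4635 -0.1609  0.036 ]
lipB [ 0.4654 -0.2724  0.036 ]
panelT [ 0.4772 -0.0881  0.038 ]
panelB [ 0.4796 -0.3499  0.038 ]
panel rear [ 0.4938 -0.3308  0.038 ]
boxT [ 0.6212 -0.0808  0.06  ]
boxB [ 0.6244 -0.3566  0.06  ]
boxmid [ 0.6216 -0.2152  0.06  ]
t 47.17 pos [0.461  0.105  0.1773] gw 0.0847 F [-0.4  0.2 -0.2]
tool shift needed [-0.3156 -0.0736 -0.0025]
rotvec tool deg [-0.08  0.03  4.87] q [ 0.285  0.258 -0.731  2.017  0.212  0.943 -0.453]
```

View pics/top_30.png

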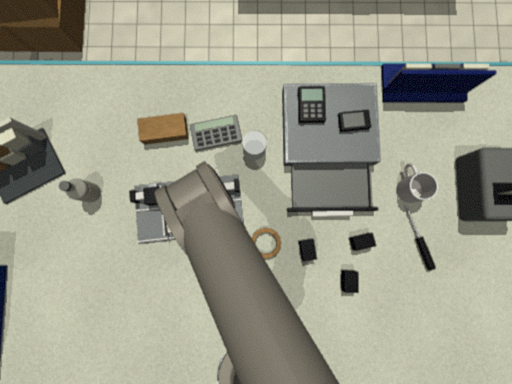

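View pics/scene_30.png

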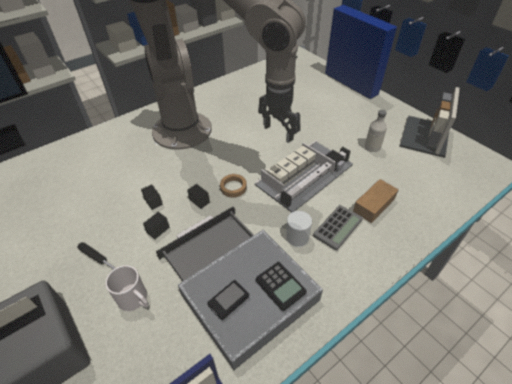

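View pics/wrist_30.png

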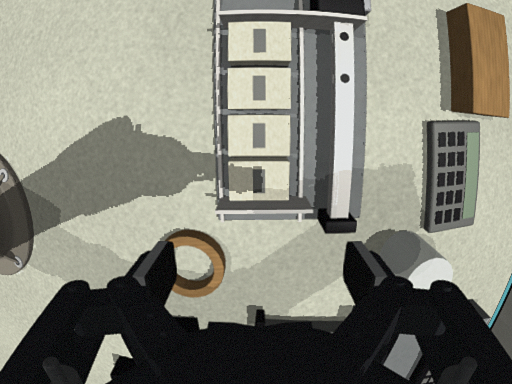

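```bash
python3 -m crank '[[[-0.0393,-0.0105,0],[0,0,0],0.06],[[-0.0393,-0.0105,0],[0,0,0],0.04],[[-0.0393,-0.0105,0],[0,0,0],0.02],[[-0.0393,-0.0105,0],[0,0,0],0],[[-0.0393,-0.0105,0],[0,0,0],0],[[-0.0393,-0.0105,0],[0,0,0],0],[[-0.0393,-0.0105,0],[0,0,0],0],[[-0.0393,-0.0105,0],[0,0,4.8],0],[[0,0,0],[0,0,0],0],[[0,0,0],[0,0,0],0]]' 25
python3 - <<'E'
from h import *
rows_to((.41,-.2165,-.002),np.radians(1))
look('wrist','31')
E
```

```text
t: 48.42
eef_pos: [0.4098, -0.215, 0.177]
tool_rot: [-0.001, 0.7, 0.714, -0.0]
contact_force: [0.0, 0.3, -0.2]
gripper_width: 0.003
t 48.42 pos [ 0.4098 -0.215   0.177 ] gw 0.0003 F [ 0.   0.3 -0.2]
tool shift needed [-0.0018  0.0005  0.179 ]
rotvec tool deg [-0.1  -0.09  0.14] q [ 0.812  0.206 -0.517  2.048  0.126  0.92   0.247]
```

View pics/wrist_31.png

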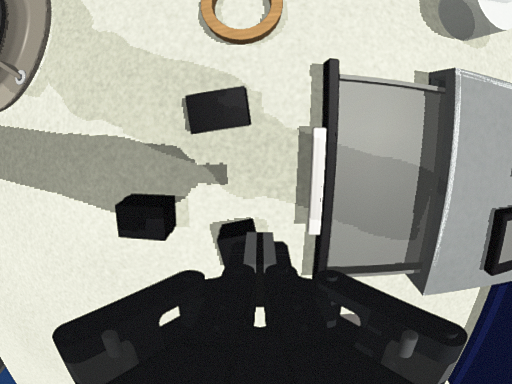

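```bash
python3 - <<'E'
from h import *
p,d,E,k=load('top','30'); W=cloud(d,E,k)
for u,v in [(307,250),(362,241),(349,281),(353,241),(372,241),(362,235),(362,248)]: print((u,v),W[v,u].round(3))
p,d,E,k=load('wrist','31'); W=cloud(d,E,k,True)
for u,v in [(225,230),(238,228),(245,225),(285,250),(218,235),(252,222),(262,245),(262,235)]: print((u,v),W[v,u].round(3))
E
```

```text
(307, 250) [ 0.366 -0.138  0.051]
(362, 241) [ 0.392 -0.298  0.048]
(349, 281) [ 0.279 -0.256  0.051]
(353, 241) [ 0.391 -0.274  0.042]
(372, 241) [ 0.392 -0.326  0.049]
(362, 235) [ 0.409 -0.298  0.05 ]
(362, 248) [ 0.372 -0.297  0.049]
(225, 230) [ 0.371 -0.279  0.024]
(238, 228) [ 0.386 -0.276  0.026]
(245, 225) [ 0.394 -0.274  0.021]
(285, 250) [ 0.422 -0.209  0.217]
(218, 235) [ 0.364 -0.281  0.036]
(252, 222) [ 0.402 -0.271  0.017]
(262, 245) [ 0.411 -0.205  0.219]
(262, 235) [ 0.411 -0.205  0.208]
```

```bash
python3 -m crank '[[[-0.001,0,0.035],[0,0,0],0],[[0,0,0.04],[0,0,0],0],[[0,0,0.04],[0,0,0],0],[[0,0,0.04],[0,0,0],0],[[0,0,0.023],[0,0,0],0],[[0,0,0],[0,0,0],0]]' 25
python3 -m crank '[[[0,0.01,0],[0,0,0],0],[[0,0.01,0],[0,0,0],0],[[0,0.01,0],[0,0,0],0],[[0,0.005,0],[0,0,0],0],[[0,0,0],[0,0,0],0]]'
python3 - <<'E'
from h import *
look('wrist','32');rows_to((.464,-.2165,-.002),np.radians(1))
E
```

```text
t: 49.22
eef_pos: [0.4093, -0.2149, -0.0013]
tool_rot: [-0.002, 0.699, 0.715, -0.0]
contact_force: [-0.5, 0.9, 0.5]
gripper_width: 0.003
t: 49.85
eef_pos: [0.4458, -0.2163, 0.0002]
tool_rot: [0.0, 0.7, 0.714, 0.0]
contact_force: [-0.8, 0.4, 0.7]
gripper_width: -0.004
t 49.9 pos [ 4.452e-01 -2.163e-01  1.000e-04] gw 0.0001 F [ 0.9  0.2 -0. ]
tool shift needed [-0.0006  0.0188  0.0021]
rotvec tool deg [-0.01  0.    0.08] q [ 0.65   0.53  -0.397  2.108  0.371  0.57   0.005]
```

View pics/wrist_32.png

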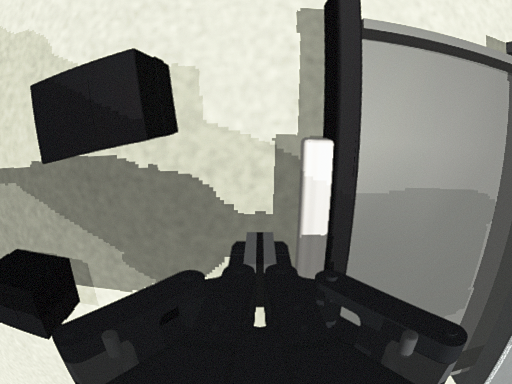

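```bash
python3 -m crank '[[[0,0.012,0],[0,0,0],0],[[0,0.012,0],[0,0,0],0],[[0,0.012,0],[0,0,0],0],[[0,0.012,0],[0,0,0],0],[[0,0.012,0],[0,0,0],0],[[0,0.012,0],[0,0,0],0],[[0,0.012,0],[0,0,0],0],[[0,0.012,0],[0,0,0],0],[[0,0,0],[0,0,0],0]]'
python3 - <<'E'
from h import *
look('wrist','33');rows_to((.464,-.2165,-.002),np.radians(1))
E
```

```text
t: 51.02
eef_pos: [0.5434, -0.2138, 0.0005]
tool_rot: [0.001, 0.7, 0.714, 0.001]
contact_force: [-0.7, -0.5, 0.4]
gripper_width: 0.003
t 51.08 pos [ 5.426e-01 -2.138e-01  4.000e-04] gw -0.0005 F [ 0.1 -0.2  1.1]
tool shift needed [-0.0012 -0.0786  0.0022]
rotvec tool deg [ 0.1  -0.03  0.13] q [ 0.567  0.629 -0.392  1.903  0.365  0.678 -0.024]
```

View pics/wrist_33.png

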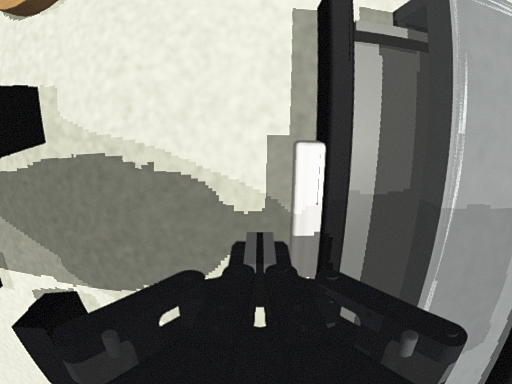

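```bash
python3 - <<'E'
from h import *
p,d,E,k=load('wrist','33'); W=cloud(d,E,k,True)
for q in [(460,330),(440,310),(400,300),(350,290),(310,240),(300,250),(430,240),(335,240)]: print(q,W[q[1],q[0]].round(4))
E
python3 -m crank '[[[0,0.012,0],[0,0,0],0],[[0,0.012,0],[0,0,0],0],[[0,0.01,0],[0,0,0],0],[[0,0,0],[0,0,0],0]]'
python3 - <<'E'
from h import *
look('wrist','34');rows_to((.464,-.2165,-.002),np.radians(1))
E
```

```text
(460, 330) [ 0.6039 -0.2027  0.1101]
(440, 310) [ 0.6385 -0.2366  0.0591]
(400, 300) [ 0.59   -0.2022  0.0911]
(350, 290) [ 0.5742 -0.2022  0.0829]
(310, 240) [ 0.5679 -0.2046  0.0352]
(300, 250) [ 0.5632 -0.2097  0.0358]
(430, 240) [ 0.622 -0.197  0.055]
(335, 240) [ 0.58   -0.2039  0.0369]
t: 51.58
eef_pos: [0.5767, -0.2136, 0.0003]
tool_rot: [0.001, 0.7, 0.714, 0.001]
contact_force: [-0.7, -0.1, 0.3]
gripper_width: 0.002
t 51.62 pos [ 5.769e-01 -2.136e-01  4.000e-04] gw 0.0002 F [-0.8 -0.5 -0.4]
tool shift needed [-0.0007 -0.1129  0.0021]
rotvec tool deg [ 0.13 -0.    0.1 ] q [ 0.541  0.667 -0.388  1.825  0.363  0.719 -0.029]
```

View pics/wrist_34.png

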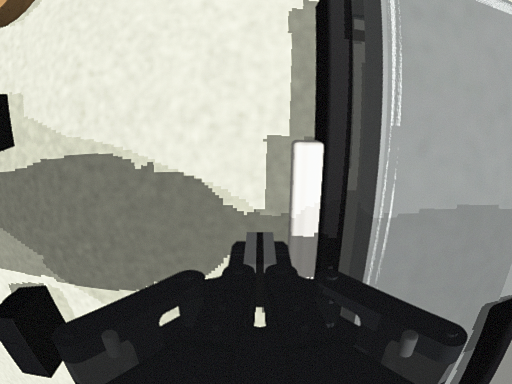

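```bash
python3 -m crank '[[[0,0.005,0],[0,0,0],0],[[0,0.004,0],[0,0,0],0],[[0,0,0],[0,0,0],0]]'
python3 -m crank '[[[0,0.003,0],[0,0,0],0],[[0,0,0],[0,0,0],0]]'
python3 -m crank '[[[0,0.003,0],[0,0,0],0],[[0,0,0],[0,0,0],0]]'
```

```text
t: 52.0
eef_pos: [0.5812, -0.2138, -0.0002]
tool_rot: [-0.002, 0.701, 0.714, -0.002]
contact_force: [-10.4, 0.4, 9.3]
gripper_width: 0.0
t: 52.25
eef_pos: [0.5812, -0.2138, -0.0003]
tool_rot: [-0.004, 0.701, 0.713, -0.004]
contact_force: [-18.3, 2.1, 15.4]
gripper_width: -0.003
t: 52.5
eef_pos: [0.5813, -0.2138, -0.0005]
tool_rot: [-0.006, 0.701, 0.713, -0.006]
contact_force: [-26.4, 3.0, 23.3]
gripper_width: 0.0
```

```bash
python3 -m crank '[[[0,-0.006,0],[0,0,0],0],[[0,0,0],[0,0,0],0]]'
python3 - <<'E'
from h import *
p,_,_=look('wrist','35');q,_,_=look('scene','35');look('top','35')
crop(p,230,120,480,310,3.2,'w35c'); crop(q,150,170,330,350,4,'s35c')
E
```

```text
t: 52.75
eef_pos: [0.5812, -0.2139, -0.0003]
tool_rot: [-0.002, 0.701, 0.713, -0.002]
contact_force: [-9.8, 0.4, 5.3]
gripper_width: -0.004
```

View pics/w35c.png

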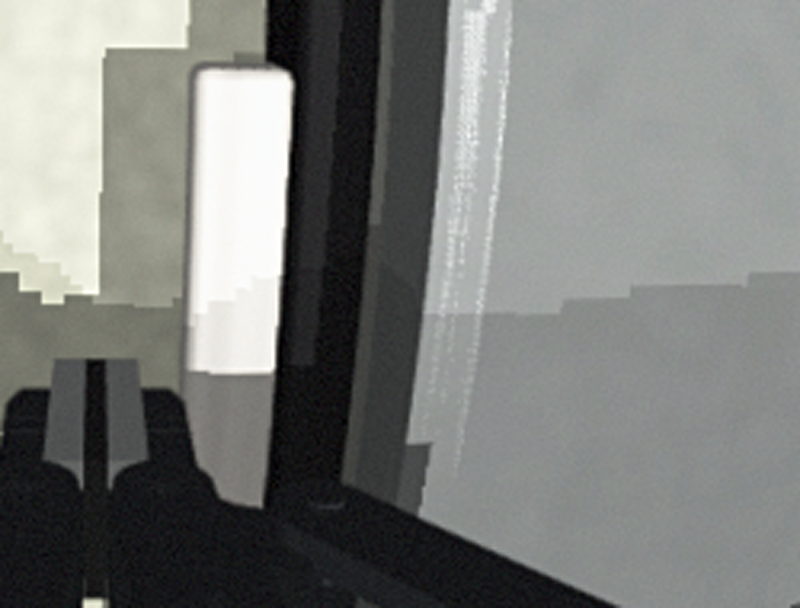

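View pics/s35c.png

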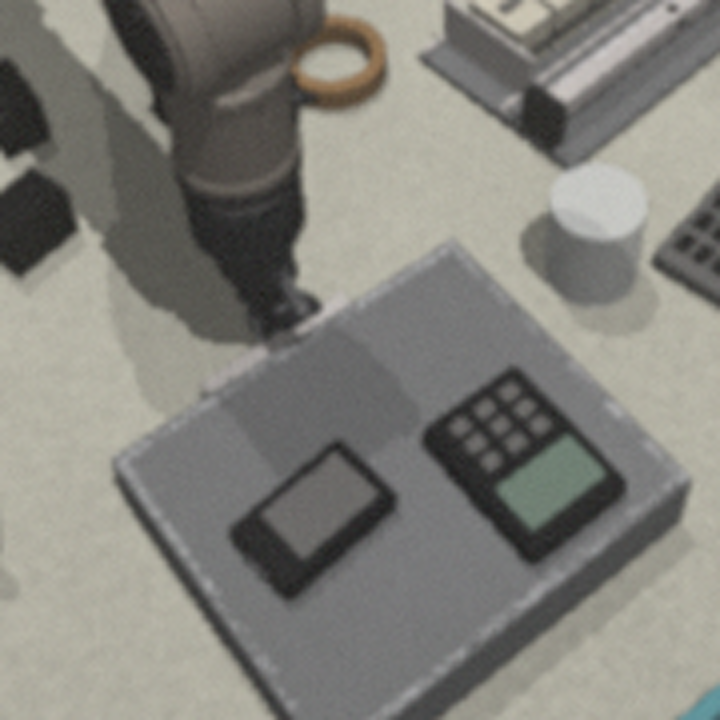

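```bash
python3 -m crank '[[[0,-0.02,0],[0,0,0],0],[[0,-0.03,0],[0,0,0],0],[[0,0,-0.02],[0,0,0],0],[[0,0,-0.03],[0,0,0],0],[[0,0,0],[0,0,0],0]]'
python3 -m crank '[[[0,0,0],[0,0,10],0],[[0,0,0],[0,0,10],0],[[0,0,0],[0,0,10],0],[[0,0,0],[0,0,10],0],[[0,0,0],[0,0,10],0],[[0,0,0],[0,0,10],0],[[0,0,0],[0,0,10],0],[[0,0,0],[0,0,10],0],[[0,0,0],[0,0,10],0],[[0,0,0],[0,0,0],0]]'
python3 - <<'E'
from h import *
look('wrist','36');look('top','36');rows_to((.57,-.2165,.005),np.radians(-89))
p=load('wrist','36')[0]
E
```

```text
t: 53.52
eef_pos: [0.5381, -0.2151, 0.0535]
tool_rot: [0.003, 0.7, 0.714, 0.002]
contact_force: [0.5, -0.2, 0.0]
gripper_width: -0.003
t: 54.78
eef_pos: [0.5351, -0.2142, 0.0501]
tool_rot: [0.0, 1.0, 0.011, 0.0]
contact_force: [-0.2, 0.5, 0.7]
gripper_width: -0.004
t 54.88 pos [ 0.5348 -0.2144  0.05  ] gw 0.0004 F [-0.6  0.   0.3]
tool shift needed [0.0352 0.0029 0.045 ]
rotvec tool deg [ 0.01 -0.02  0.32] q [ 0.304  0.513 -0.04   1.92   0.03   0.71  -1.301]
```

View pics/wrist_36.png

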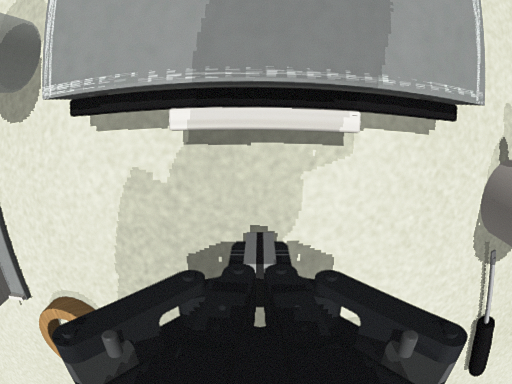

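View pics/top_36.png

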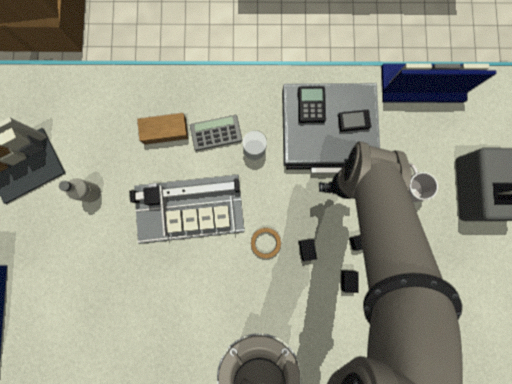

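```bash
python3 - <<'E'
from h import *
p,d,E,k=load('wrist','36')
crop(p,30,60,500,160,1.65,'w36c')
for n,u,v,z in [('liprear',265,108,.036),('lip front bot',265,131,.024),('lip front top',265,131,.036),('panel front',120,112,.038),('panel rear?',120,98,.038),('box',265,85,.06),('boxL',43,97,.06),('boxR',484,104,.06)]:
    print(n,ray(u,v,E,k,z,True).round(4))
W=cloud(d,E,k,True)
for v in range(80,140,4): print(v,W[v,265].round(4))
E
```

```text
liprear [ 0.6079 -0.2171  0.036 ]
lip front bot [ 0.5933 -0.2177  0.024 ]
lip front top [ 0.594  -0.2174  0.036 ]
panel front [ 0.6076 -0.1256  0.038 ]
panel rear? [ 0.6166 -0.1257  0.038 ]
box [ 0.6195 -0.2164  0.06  ]
boxL [ 0.6217 -0.0789  0.06  ]
boxR [ 0.6237 -0.3561  0.06  ]
80 [ 0.6223 -0.2164  0.0587]
84 [ 0.6216 -0.2167  0.0441]
88 [ 0.62   -0.2169  0.0354]
92 [ 0.6174 -0.2169  0.0378]
96 [ 0.615  -0.217   0.0377]
100 [ 0.6126 -0.217   0.0377]
104 [ 0.6102 -0.2171  0.0382]
108 [ 0.6079 -0.2172  0.0353]
112 [ 0.6055 -0.2172  0.0354]
116 [ 0.6031 -0.2173  0.0358]
120 [ 0.6006 -0.2173  0.035 ]
124 [ 0.5982 -0.2174  0.0349]
128 [ 0.5958 -0.2174  0.0347]
132 [ 0.5911 -0.2182 -0.0015]
136 [ 5.883e-01 -2.183e-01  4.000e-04]
```

View pics/w36c.png

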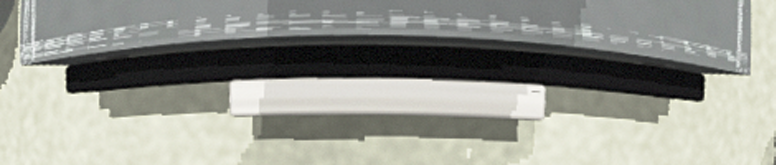

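```bash
python3 -m crank '[[[0,0.0025,0.02],[0,0,0.3],0],[[0,0,0.026],[0,0,0],0],[[0.01,0,0],[0,0,0],0],[[0.015,0,0],[0,0,0],0],[[0.015,0,0],[0,0,0],0],[[0,0,0],[0,0,0],0]]'
python3 -m crank '[[[0.005,0,0],[0,0,0],0],[[0.003,0,0],[0,0,0],0],[[0,0,0],[0,0,0],0]]'
python3 -m crank '[[[0.003,0,0],[0,0,0],0],[[0,0,0],[0,0,0],0]]'
python3 -m crank '[[[0.003,0,0],[0,0,0],0],[[0,0,0],[0,0,0],0]]'
python3 - <<'E'
from h import *
look('wrist','37');rows_to((.57,-.2165,.005),np.radians(-89))
E
```

```text
t: 55.62
eef_pos: [0.5769, -0.2162, 0.005]
tool_rot: [0.0, 1.0, 0.008, 0.001]
contact_force: [-0.9, 0.1, 0.1]
gripper_width: 0.001
t: 56.0
eef_pos: [0.5823, -0.2164, 0.0041]
tool_rot: [0.0, 1.0, 0.007, 0.0]
contact_force: [-0.2, -0.9, -0.1]
gripper_width: -0.0
t: 56.25
eef_pos: [0.5837, -0.2166, 0.0038]
tool_rot: [-0.0, 1.0, 0.007, -0.002]
contact_force: [-5.5, 0.9, 2.6]
gripper_width: -0.001
t: 56.5
eef_pos: [0.5836, -0.2166, 0.0036]
tool_rot: [-0.0, 1.0, 0.006, -0.004]
contact_force: [-12.9, 1.7, 11.0]
gripper_width: 0.003
t 56.55 pos [ 0.5836 -0.2166  0.0036] gw 0.0002 F [-12.2   1.4  10.1]
tool shift needed [-0.0136 -0.0003 -0.0013]
rotvec tool deg [-0.06  0.49 -0.29] q [ 0.277  0.643 -0.031  1.816  0.031  0.692 -1.33 ]
```

View pics/wrist_37.png

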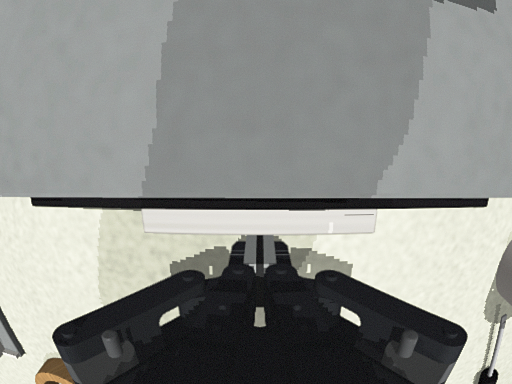

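```bash
python3 -m crank '[[[-0.012,0,0],[0,0,0],0],[[-0.03,0,0],[0,0,0],0],[[-0.02,0,-0.03],[0,0,0],0],[[0,0,-0.06],[0,0,0],0],[[0,0,-0.06],[0,0,0],0],[[0,0,-0.06],[0,0,0],0],[[0,0,0],[0,0,0],0]]'
python3 - <<'E'
from h import *
p,_,_=look('wrist','38');q,_,_=look('top','38');s,_,_=look('scene','38')
crop(q,125,165,255,250,6,'t38r'); crop(s,150,120,370,360,3,'s38c')
p,d,E,k=load('wrist','38'); W=cloud(d,E,k,True)
rows_to((.46,.0,.25),np.radians(-89))
E
```

```text
t: 57.42
eef_pos: [0.5301, -0.2183, 0.2199]
tool_rot: [0.002, 1.0, 0.007, 0.006]
contact_force: [-0.7, 0.0, -0.2]
gripper_width: 0.001
t 57.58 pos [ 0.5259 -0.217   0.2133] gw -0.0 F [0.7 0.  0.5]
tool shift needed [-0.0629 -0.2179 -0.0366]
rotvec tool deg [-0.01  0.02 -0.21] q [ 0.311  0.3   -0.036  1.806  0.012  1.036 -1.287]
```

View pics/wrist_38.png

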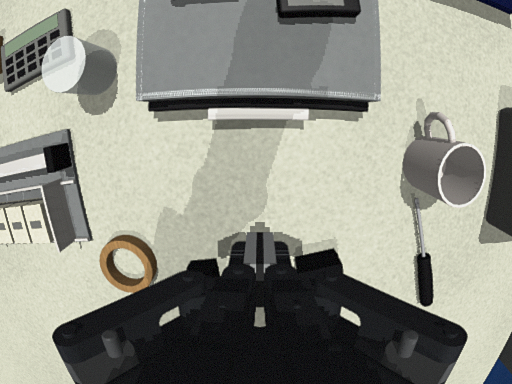

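View pics/t38r.png

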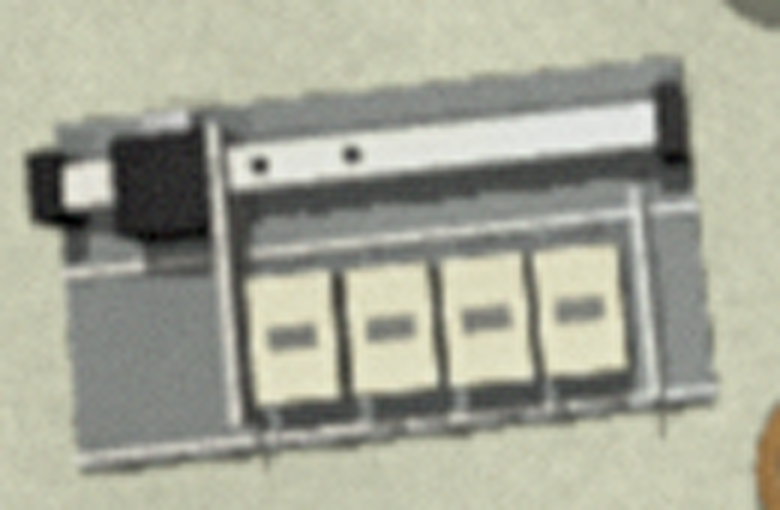

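View pics/s38c.png

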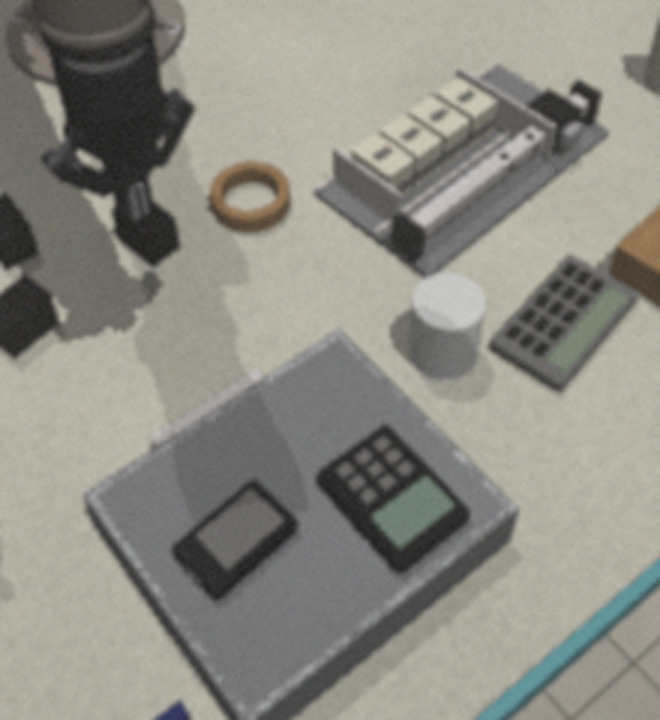

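```bash
python3 - <<'E'
from h import *
p,d,E,k=load('wrist','38'); W=cloud(d,E,k,True)
crop(p,130,80,390,135,3,'w38c')
for u in (180,260,340):
    print([ (v,*W[v,u,[0,2]].round(4)) for v in range(92,126,3)])
print(W[10,320].round(4), W[5,310].round(4))
p,d,E,k=load('top','38'); W=cloud(d,E,k)
T=W.reshape(-1,3); T=T[~np.isnan(T[:,0])]; r=(T[:,:2]-RT)@RM
m=(T[:,2]>.052)&(r[:,0]>-.065)&(r[:,0]<.01)&(r[:,1]>-.125)&(r[:,1]<.06)
print('tray tops z',np.percentile(T[m][:,2],[5,50,95]).round(4), 'y range',r[m][:,1].min().round(3),r[m][:,1].max().round(3))
m=(T[:,2]>.075)&(abs(T[:,0]-.742)<.05)&(abs(T[:,1]+.275)<.06); print('bank z',np.percentile(T[m][:,2],[5,50,95]).round(4),T[m].mean(0).round(4), (T[m].max(0)-T[m].min(0)).round(3))
# bystander change
a=load('top','0')[0].astype(int); b=load('top','38')[0].astype(int)
df=(abs(a-b).sum(2)>90).astype(np.uint8)*255; cv2.imwrite('pics/diff.png',df)
E
```

```text
[(92, np.float64(0.6268), np.float64(0.0585)), (95, np.float64(0.6233), np.float64(0.0597)), (98, np.float64(0.623), np.float64(0.0145)), (101, np.float64(0.6179), np.float64(0.0364)), (104, np.float64(0.6142), np.float64(0.0368)), (107, np.float64(0.6107), np.float64(0.0356)), (110, np.float64(0.6077), np.float64(0.0129)), (113, np.float64(0.6041), np.float64(-0.001)), (116, np.float64(0.6001), np.float64(0.0001)), (119, np.float64(0.5961), np.float64(0.0001)), (122, np.float64(0.5921), np.float64(0.0004)), (125, np.float64(0.5881), np.float64(-0.0007))]
[(92, np.float64(0.625), np.float64(0.0595)), (95, np.float64(0.6219), np.float64(0.0565)), (98, np.float64(0.6198), np.float64(0.0373)), (101, np.float64(0.6163), np.float64(0.0372)), (104, np.float64(0.6127), np.float64(0.0376)), (107, np.float64(0.6093), np.float64(0.0368)), (110, np.float64(0.6058), np.float64(0.035)), (113, np.float64(0.6022), np.float64(0.0353)), (116, np.float64(0.5987), np.float64(0.0351)), (119, np.float64(0.5951), np.float64(0.0345)), (122, np.float64(0.591), np.float64(-0.0004)), (125, np.float64(0.5871), np.float64(-0.0013))]
[(92, np.float64(0.6289), np.float64(0.0596)), (95, np.float64(0.6256), np.float64(0.0585)), (98, np.float64(0.6232), np.float64(0.0453)), (101, np.float64(0.6201), np.float64(0.0374)), (104, np.float64(0.6166), np.float64(0.0363)), (107, np.float64(0.6129), np.float64(0.0367)), (110, np.float64(nan), np.float64(nan)), (113, np.float64(0.6066), np.float64(-0.001)), (116, np.float64(0.6026), np.float64(-0.0011)), (119, np.float64(0.5986), np.float64(-0.0006)), (122, np.float64(0.5946), np.float64(0.0005)), (125, np.float64(0.5906), np.float64(-0.0008))]
[ 0.7161 -0.281   0.0802] [ 0.7204 -0.2702  0.0818]
tray tops z [0.0573 0.0603 0.0632] y range -0.12 0.057
bank z [0.0787 0.0824 0.0855] [ 0.7413 -0.2768  0.0823] [0.064 0.094 0.013]
```

View pics/w38c.png

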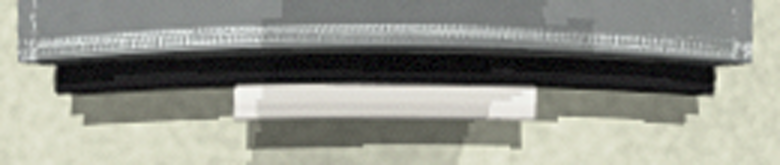

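View pics/diff.png

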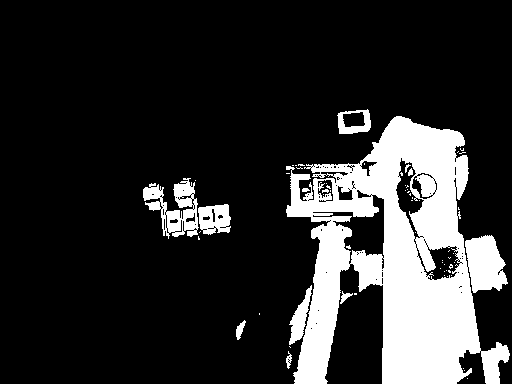

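```bash
python3 - <<'E'
from h import *
print(bot.hand_in())
E
```

```text
the job is handed in; nothing more can be done
None
```

I finished the whole job and handed it in at about 58 s of the 210 s allowed. The hand-in gives no verdict, so these results rest on my own last checks.

**What I did, in order**
1. I pressed the button in by squeezing the collar, slid the stop 89.7 mm and let the button pop out. In the close view the button stood fully out, and the plate's inner face measured 65.8 mm, against 65 mm for the last hole.
2. I laid the power bank flat on the drawer unit, at about (0.741, -0.277), with its top at 82 mm.
3. I put all four pale cartons upright, side by side between the stops. Their tops measure about 60 mm, and they run from y -0.12 to +0.057 m in the tray.
4. I pushed the drawer shut. Its panel now sits against the front of the unit, and the lip measures about 0.594 m where fully home should put it at 0.595 m.

No bystander looked moved. The arm was clear of everything, 0.21 m up, at hand-in.

**What disagreed**
- **Fingertips:** they were about 35 mm farther back along the tool than the description says. My first squeeze closed on top of the collar, with up to 16 N upward, and moved nothing. I corrected for the offset from then on.
- **Collar position:** the collar sits about 4.5 mm nearer the tray than the tube's axis, so I placed the squeeze on the collar itself.
- **Drawer click:** I never caught the click in a force reading. My last push with the hand turned reached 13 N on the lip, above the roller's 6 N, and did not move it, so I take it as fully home. An earlier push reached 26 N and also went no further.

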